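# Snug down a strainer cover crosswise

## Task

Close the strainer housing by tightening its four lever nuts clockwise by the posts on their levers, crosswise and a little at a time so that the cover never cocks: first give each nut about a sixth of a turn, going from each nut to its diagonal opposite, then go round crosswise again and turn each by feel until its resistance clearly climbs and it is snug, not overtightened. Leave the cover seated level under all four nuts, let go, and do not disturb the things lying about.

Things in the scene. Friction and masses are not known exactly. Their poses are not given: they have to be found in the camera images.
- housing: Square aluminium strainer housing fixed to the bench, 190 mm foot, 68 mm high at its corner guides, round port on its -x side. Origin: centre of its underside, on the bench; z up, x and y along its sides. Hidden on its rim is a rubber gasket whose height differs from one to the next: the cover must come down 3.5 to 5.7 mm (the same at all four nuts) from the start before it seats. Springs push it up till then.
- cover: Loose aluminium cover, 150 x 150 x 12 mm, held down by the nuts between the corner guides. Origin: centre of its underside, 65 mm above the bench at the start; z up. It follows the lowest nuts: one nut lowered by d tilts it d/141 mm (1.1 degrees for 1.05 rad of turn), two neighbours lowered by d tilt it d/100 mm. It must never be cocked more than 1.4 degrees (0.0245 rad).
- nut_1: Dark steel lever nut at housing x, y = (+50, +50) mm, diagonally opposite nut_3. All nuts: 26 mm hub over a 28 mm washer, a flat lever (35 mm) and at its end an upright round steel post, 14 mm thick, 40 mm tall, to turn the nut by. Origin: on the turning axis at mid-height of the post, 119 mm above the bench at the start; x along the lever to the post, z up.
- nut_2: Dark steel lever nut at housing x, y = (-50, +50) mm, diagonally opposite nut_4. All nuts: clockwise from above tightens; a coarse thread lowers the nut 16 mm per turn (2.55 mm per rad); it stays where it is left, starts within 0.08 rad of level with the others and can turn 3 rad from there, its lever always sweeping over the outside of the housing.
- nut_3: Dark steel lever nut at housing x, y = (-50, -50) mm, diagonally opposite nut_1. All nuts: running free takes 2 to 6 N of sideways push at the post. Once the cover has seated, the sprung washer loads up: each further 0.1 rad adds about 13 N of clamp force and 2.5 N of push. At the start it has not seated.
- nut_4: Dark steel lever nut at housing x, y = (+50, -50) mm, diagonally opposite nut_2. All nuts: each must end clamping the cover with 18 to 55 N and never exceed 55 N, which is about 6 to 12 N of slow sideways push at the post; 8 to 9 N at the post is about right (30 to 35 N of clamp).
- post_1 (a point): Middle of the upright round post of nut_1 (14 mm thick, from 16 to 56 mm above the cover's top; the point is 42 mm above it), 35 mm from the turning axis.
- post_2 (a point): Middle of the upright round post of nut_2 (14 mm thick, from 16 to 56 mm above the cover's top; the point is 42 mm above it), 35 mm from the turning axis.
- post_3 (a point): Middle of the upright round post of nut_3 (14 mm thick, from 16 to 56 mm above the cover's top; the point is 42 mm above it), 35 mm from the turning axis.
- post_4 (a point): Middle of the upright round post of nut_4 (14 mm thick, from 16 to 56 mm above the cover's top; the point is 42 mm above it), 35 mm from the turning axis.
- wrench: Steel open-ended wrench, 180 mm long, lying on the bench beside the housing; origin centre of its underside. Bystander.
- oil_can: Dark oil can, 68 mm wide, 150 mm high with a thin spout, standing on the bench; origin centre of its underside. Bystander.
- bearing: Plain steel bearing ring, 72 mm outside, 18 mm high, on the bench; origin centre of its underside. Bystander.
There are look-alikes about, which are no part of the job. Of the things that look like the cover, the largest one is meant.

How it is judged:
On the way:
1. all four nuts have been run down at least 1.5 mm from the start (z of each of nut_1, nut_2, nut_3, nut_4 in the frame of housing below 0.1171 m), for 0.1 s.
At the end, for the whole second after the job is handed in: All four nuts clamp the cover with 18 to 55 N each, the cover is seated level within 0.006 rad (0.34 degrees) and at rest (contact force between nut_1 and cover between 18 and 55 N and contact force between nut_2 and cover between 18 and 55 N and contact force between nut_3 and cover between 18 and 55 N and contact force between nut_4 and cover between 18 and 55 N and angle between cover's own z axis and vertical below 0.006 rad and linear speed of cover below 0.01 m/s); the robot touches nothing.
It fails at once if the cover cocked more than 1.4 degrees (0.0245 rad) from level (angle between cover's own z axis and vertical above 0.0245 rad).
It fails at once if a nut overtightened: clamping the cover with more than 55 N (contact force between any of nut_1, nut_2, nut_3, nut_4 and cover above 55 N).
It fails at once if a bystander (wrench, oil can, bearing) moved more than 20 mm (distance of any of wrench, oil_can, bearing from where it was at the start of the episode above 0.02 m).
It also fails if it takes over 72 s, if anything falls off the work surface, if the arm or the gripper's body presses on something with over 40 N, if the wrist force passes 120 N, or if a joint passes its speed limit or range.

## Robot

A 7-joint arm with a two-finger parallel gripper is mounted at the origin on the work surface. World frame = base frame: x ahead of the robot, y to its left, z up, the work surface at z = 0. Lengths are in m, angles in rad, forces in N, time in s.
With the tool pointing down it reaches from about 0.4 to 0.875 m from the base axis. Payload 19.3 kg.
Tool frame: the origin (TCP) lies midway between the tips of the shut fingers; the grasp point (between the pads) lies 19 mm behind it; z points along the fingers, y is the direction in which the jaws open and shut (so a half turn about z gives the same grasp; the last joint's range is limited). The gripper opens to 85 mm and grips with 20 to 120 N. Pads are 22 mm wide; open, the fingers measure 114 mm over their backs; the gripper's body (76 mm by 85 mm) begins 54 mm behind the grasp point. The pads swing forward as they close: fully open they stand 13 mm farther back than shut.
Start: joints at [-1.304, 0.521, -0.036, 1.599, 0.021, 1.021, -0.113], TCP at [0.207, 0.59, 0.231] pointing down, gripper open.
Joint ranges: [-2.91, 2.91], [-0.3, 2.13], [-1.5, 1.42], [0.17, 2.43], [-1.26, 4.41], [0.16, 1.93], [-2.52, 2.52]. Speed limits (rad/s): [1.89, 1.89, 2.39, 2.39, 3.01, 3.01, 3.01].

## Interface

Orientations are given as a rotation vector (axis times angle).
In Python, from bench import robot gives the robot as it stands.
- The arm moves only by the tool step_arm, never from a script. Its argument "targets" is a list of rows, each a list of 3 entries, a list of its own where there are three numbers: the shift along the tool's x, y, z in m, then the turn, a rotation vector about the tool's x, y, z in degrees, then the opening, from 0 (shut) to 1 (fully open). In form: [[[x, y, z], [rx, ry, rz], hand], ...]. A call has 1 to 5 rows; each row is the pose to reach, as a shift and turn from the pose commanded when the call began, along the tool's axes at that moment; what a row does not reach only later rows make up. A row lasts 1/10 s, in which the tool goes at most 50 mm and 8.59 degrees, less where a joint would pass 70% of its speed; a pose out of reach is approached as far as the arm can. A call with a gripper value outside its range is refused whole. The fingers move at their own pace and stop on an object; "force" is the grip in N (left out, the last holds). Time passes only in rows, so rows that repeat a pose let the fingers close. It gives the time, the measured TCP pose, the force and the opening at its end, in the units of the state.
- robot.read_state(): the state, without advancing time (a new reading comes with each control period).
- robot.capture(name): name is "scene" or "top"; returns a dict with "image" (400x640x3 uint8, blue, green, red), "fx", "fy", "cx", "cy" (pixels), "rvec" (rotation vector, rad) and "tvec" (3), from world to camera coordinates, as OpenCV has them. Camera axes: x right, y down, z forward; pixel columns grow to the right and rows downward; lengths in m; the calibration is good to about 2 mm. A picture is of the moment at which its call begins. There is no depth.
- robot.job_done(): hands the job in, once; it reports no verdict.
The state is a dict: "time": time; "joints": joint angles; "dq": joint speeds; "joint_torque": joint torques, N m; "tool_pos": TCP position; "eef_rot": TCP orientation; "contact_force": force on the tool from outside, world axes, zero at the start; "wrist_torque": the same for the moment, N m; "gripper_width": opening from 0.0 (shut) to 1.0 (fully open).
Only numpy, scipy, OpenCV 4.12 (cv2) and the standard library are available. Lean on these libraries where they do the work, as an engineer would, in place of code of your own. Each camera call takes 0.05 s, during which the arm holds its last target. There are 200 camera calls.

## Working session

There is one attempt and no reset: what is moved stays moved. The work goes in short steps, Python scripts to look and compute and a tool call to move; the robot and the scene stay as the last step left them, time stands still between calls to the robot, and variables do not carry over. Pictures are saved under pics/ and viewed, about 8 in all and at most 12, crops included, and the job is handed in when it is done.

Besides the shell and the picture viewer there is one more tool, called after "Request:" in YAML: its name, and indented under it one key for each argument. step_arm: Moves the arm, as the interface text tells. Its arguments: {"type":"object","properties":{"targets":{"type":"array"},"force":{"type":"number"}},"required":["targets"]}

```bash
mkdir -p pics; ls
python3 - <<'E'
from bench import robot
import cv2
s=robot.read_state(); print(s)
for n in("scene","top"):
    c=robot.capture(n); cv2.imwrite(f"pics/{n}0.png",c["image"]); print(n,{k:v for k,v in c.items() if k!="image"})
E
```

```text
pics
{'time': 0.0, 'joints': array([-1.3042017 ,  0.52204599, -0.03633415,  1.60000028,  0.02122315,
        1.02111335, -0.11279024]), 'dq': array([ 0.00138015,  0.00103621, -0.00078102, -0.00063472, -0.00088908,
        0.0011384 , -0.00087436]), 'joint_torque': array([-1.53287678e-03, -9.27125001e+01,  1.97875321e+00, -3.69916821e+01,
        1.76579825e-02,  8.36444960e-03, -2.35725798e-05]), 'tool_pos': array([0.20646419, 0.58954956, 0.23070851]), 'eef_rot': array([-5.26495241e-01, -3.09706172e+00,  1.84913371e-03]), 'contact_force': array([-0.13789317,  0.28234532,  0.10139202]), 'wrist_torque': array([-0.01754681,  0.03222508, -0.01557785]), 'gripper_width': 0.9989228729308491}
scene {'fx': 464.95785282152593, 'fy': 464.95785282152593, 'cx': 324.8682048450724, 'cy': 201.29594095547046, 'rvec': array([ 2.45375764,  0.84771694, -0.26280399]), 'tvec': array([-0.47944051, -0.18633077,  1.32082199])}
top {'fx': 425.8507710956854, 'fy': 425.8507710956854, 'cx': 316.2632428537204, 'cy': 203.97090021338505, 'rvec': array([ 2.15551863, -2.19591198,  0.07654191]), 'tvec': array([0.08450034, 0.52863217, 1.02460527])}
```

View pics/top0.png

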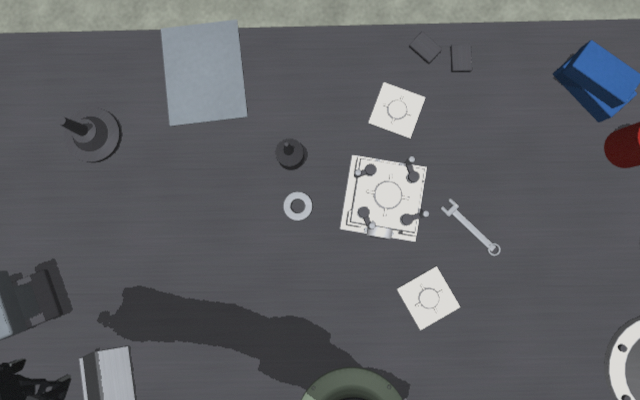

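View pics/scene0.png

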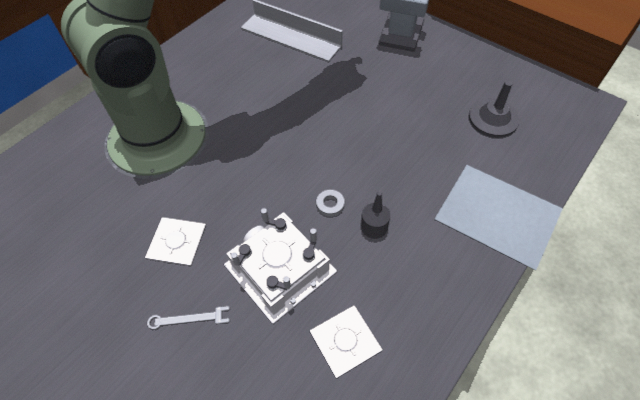

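```bash
cat > h.py <<'E'
import numpy as np, cv2
from bench import robot
def crop(n,x,y,w,h,f,out):
    c=robot.capture(n); im=c["image"][y:y+h,x:x+w]
    im=cv2.resize(im,None,fx=f,fy=f,interpolation=cv2.INTER_CUBIC)
    for i in range(0,w,10): cv2.putText(im,str(x+i),(i*f,8),0,.3,(0,0,255)); cv2.line(im,(i*f,8),(i*f,14),(0,0,255))
    for i in range(0,h,10): cv2.putText(im,str(y+i),(0,i*f+4),0,.3,(0,0,255)); cv2.line(im,(20,i*f),(26,i*f),(0,0,255))
    cv2.imwrite("pics/"+out,im)
def cam(n):
    return CAL[n]
CAL={"scene":(464.957853,324.868205,201.295941,[2.45375764,0.84771694,-0.26280399],[-0.47944051,-0.18633077,1.32082199]),
"top":(425.850771,316.263243,203.970900,[2.15551863,-2.19591198,0.07654191],[0.08450034,0.52863217,1.02460527])}
def ray(n,u,v):
    f,cx,cy,r,t=CAL[n]; R=cv2.Rodrigues(np.array(r))[0]
    return -R.T@np.array(t), R.T@np.array([(u-cx)/f,(v-cy)/f,1])
def atz(n,u,v,z):
    o,d=ray(n,u,v); return o+d*(z-o[2])/d[2]
def proj(n,p):
    f,cx,cy,r,t=CAL[n]; K=np.array([[f,0,cx],[0,f,cy],[0,0,1.]])
    return cv2.projectPoints(np.atleast_2d(np.array(p,float)),np.array(r),np.array(t),K,None)[0][:,0]
E
python3 - <<'E'
from h import *
crop("top",330,145,110,105,7,"t1.png") if 0 else crop("top",332,148,105,98,6,"t1.png")
crop("scene",215,198,130,96,6,"s1.png")
E
```

```text
(no output)
```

View pics/t1.png

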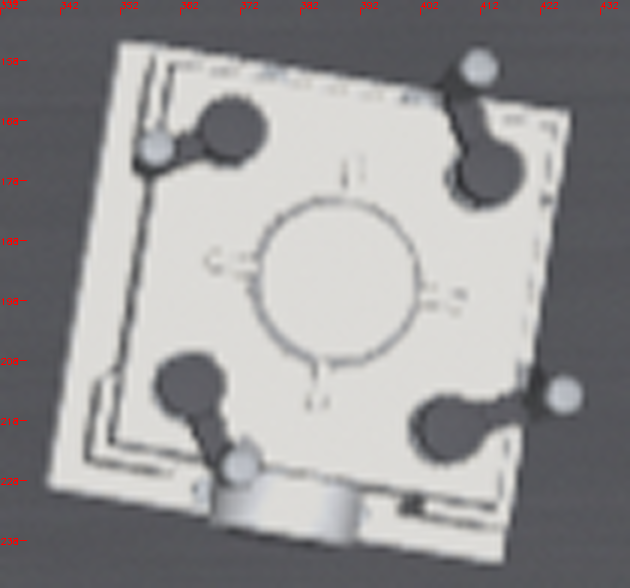

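View pics/s1.png

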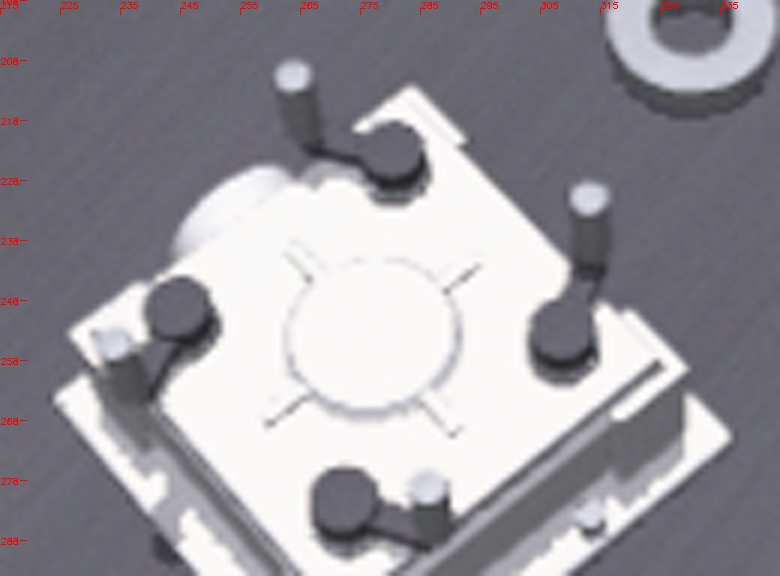

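```bash
cat > fit.py <<'E'
from h import *
from scipy.optimize import least_squares
P={"top":[(358.2,172.3),(372.2,225.3),(426,213.7),(412,159.2)],"scene":[(313.3,230.8),(263.8,210.5),(233.8,255),(286.3,278.5)]}
H={"top":[(370.8,169.7),(363.7,212),(406.5,219.7),(413.2,176.8)],"scene":[(308.7,252.7),(280.3,223.3),(244.7,249.7),(272.5,281)]}
L=np.array([(50,50),(-50,50),(-50,-50),(50,-50)])/1e3
def model(q):
    c,s=np.cos(q[2]),np.sin(q[2]); ax=L@np.array([[c,s],[-s,c]])+q[:2]
    return ax, ax+.035*np.c_[np.cos(q[3:7]),np.sin(q[3:7])]
def res(q):
    ax,po=model(q); r=[]
    for n in P:
        r+=[proj(n,np.c_[po,np.full(4,.139)])-P[n],proj(n,np.c_[ax,np.full(4,q[7])])-H[n]]
    return np.array(r).ravel()
a=atz("top",388,195,.077)
q0=[a[0],a[1],-.15,1.7,-2.5,-1.3,.3,.1]
f=least_squares(res,q0)
print(f.x.round(4)); print(f.fun.reshape(4,4,2).round(2).tolist())
ax,po=model(f.x); print(ax.round(4),po.round(4)); print("lever world deg",np.degrees(f.x[3:7]).round(1),"rel housing",np.degrees(f.x[3:7]-f.x[2]).round(1))
for i in range(4):
    o1,d1=ray("top",*P["top"][i]);o2,d2=ray("scene",*P["scene"][i])
    k=np.linalg.lstsq(np.c_[d1,-d2],o2-o1,rcond=None)[0];print((o1+k[0]*d1).round(4),(o2+k[1]*d2).round(4))
for n,u in(("oil",(290,150)),("bear",(298,206)),("wr",(450,208))):print(n,atz("top",*u,.0))
E
python3 fit.py
```

```text
[ 0.5464 -0.0914 -0.1874  1.922  -2.7068 -1.2451  0.3208  0.0873]
[[[-0.41, -1.91], [0.37, -1.32], [0.04, -1.91], [0.24, -1.9]], [[-0.87, -1.2], [-0.68, -0.98], [-0.34, -1.37], [-0.45, -1.15]], [[-1.33, -2.28], [-1.75, -1.75], [-1.11, -2.35], [-1.78, -1.67]], [[-1.11, 0.63], [-0.77, 0.28], [-0.91, -0.13], [-1.17, 0.46]]]
[[ 0.6048 -0.0516]
 [ 0.5066 -0.033 ]
 [ 0.4879 -0.1312]
 [ 0.5862 -0.1499]] [[ 0.5928 -0.0187]
 [ 0.4748 -0.0477]
 [ 0.4991 -0.1644]
 [ 0.6194 -0.1388]]
lever world deg [ 110.1 -155.1  -71.3   18.4] rel housing [ 120.9 -144.4  -60.6   29.1]
[ 0.5903 -0.0206  0.1272] [ 0.5942 -0.0166  0.1274]
[ 0.4723 -0.0481  0.1287] [ 0.4755 -0.0446  0.1283]
[ 0.4956 -0.1671  0.127 ] [ 0.4986 -0.1638  0.1264]
[ 0.6171 -0.1405  0.1285] [ 0.6209 -0.1364  0.1283]
oil [0.67034947 0.13894993 0.        ]
bear [0.52761239 0.12075701 0.        ]
wr [ 0.51541144 -0.25891325  0.        ]
```

```bash
sed -i 's/\.139/.133/; s/-P\[n\]/-P[n]+.42/; s/-H\[n\]/-H[n]+.42/' fit.py; python3 fit.py
```

```text
[ 0.546  -0.0908 -0.1857  1.922  -2.7294 -1.2713  0.3252  0.0886]
[[[-0.52, -0.85], [-0.09, -0.42], [-0.28, -0.78], [-0.28, -0.81]], [[-0.67, -0.67], [-0.42, -0.38], [-0.01, -0.84], [-0.18, -0.68]], [[-0.77, -0.82], [-0.89, -0.46], [-0.52, -1.03], [-0.97, -0.43]], [[-0.68, 0.46], [-0.41, 0.16], [-0.54, -0.19], [-0.71, 0.34]]]
[[ 0.6044 -0.0509]
 [ 0.5061 -0.0325]
 [ 0.4876 -0.1308]
 [ 0.5859 -0.1492]] [[ 0.5923 -0.0181]
 [ 0.474  -0.0465]
 [ 0.4979 -0.1642]
 [ 0.6191 -0.138 ]]
lever world deg [ 110.1 -156.4  -72.8   18.6] rel housing [ 120.8 -145.7  -62.2   29.3]
[ 0.5903 -0.0206  0.1272] [ 0.5942 -0.0166  0.1274]
[ 0.4723 -0.0481  0.1287] [ 0.4755 -0.0446  0.1283]
[ 0.4956 -0.1671  0.127 ] [ 0.4986 -0.1638  0.1264]
[ 0.6171 -0.1405  0.1285] [ 0.6209 -0.1364  0.1283]
oil [0.67034947 0.13894993 0.        ]
bear [0.52761239 0.12075701 0.        ]
wr [ 0.51541144 -0.25891325  0.        ]
```

```bash
cat >> h.py <<'E'
from scipy.spatial.transform import Rotation as Ro
AX=np.array([[.6044,-.0509],[.5061,-.0325],[.4876,-.1308],[.5859,-.1492]])
def plan(x,y,z,yaw):
    s=robot.read_state(); R=Ro.from_rotvec(s["eef_rot"]); a=np.radians(yaw)
    T=Ro.from_matrix(np.array([[np.cos(a),np.sin(a),0],[np.sin(a),-np.cos(a),0],[0,0,-1.]]))
    print("t %.2f"%s["time"],"shift mm",(R.inv().apply(np.array([x,y,z])-s["tool_pos"])*1e3).round(1),"rot deg",np.degrees((R.inv()*T).as_rotvec()).round(2))
def feel(nut=None):
    s=robot.read_state(); R=Ro.from_rotvec(s["eef_rot"]); m=R.as_matrix()
    print("t %.2f"%s["time"],"pos",s["tool_pos"].round(4),"yaw %.1f"%np.degrees(np.arctan2(m[1,0],m[0,0])),"Ftool",R.inv().apply(s["contact_force"]).round(2),"w %.3f"%s["gripper_width"],"j7 %.2f"%s["joints"][6])
    if nut:
        d=s["tool_pos"][:2]-AX[nut-1]; print("rel axis in tool mm",(m[:2,:2].T@d*1e3).round(1))
E
python3 -c "
from h import *
plan(.5923,-.0181,.165,110)"
```

```text
t 0.20 shift mm [-565.  -446.1   66.3] rot deg [-4.00e-02  2.00e-02  5.07e+01]
```

Request:
step_arm:
  targets:
    - [[-0.038,-0.03,0],[0,0,0],0.31]
    - [[-0.075,-0.06,0],[0,0,0],0.31]
    - [[-0.113,-0.09,0],[0,0,0],0.31]
    - [[-0.15,-0.12,0],[0,0,0],0.31]
    - [[-0.188,-0.149,0],[0,0,0],0.31]
  force: 20

```text
time: 0.7
tool_pos: [0.3354, 0.3853, 0.2314]
eef_rot: [0.526, 3.097, 0.0]
contact_force: [1.0, 0.1, 0.6]
gripper_width: 0.314
```

Request:
step_arm:
  targets:
    - [[-0.038,-0.03,0],[0,0,0],0.31]
    - [[-0.075,-0.06,0],[0,0,0],0.31]
    - [[-0.113,-0.09,0],[0,0,0],0.31]
    - [[-0.15,-0.12,0],[0,0,0],0.31]
    - [[-0.188,-0.149,0],[0,0,0],0.31]

```text
time: 1.2
tool_pos: [0.4636, 0.1825, 0.2314]
eef_rot: [0.526, 3.097, 0.0]
contact_force: [0.2, 1.0, 0.1]
gripper_width: 0.308
```

Request:
step_arm:
  targets:
    - [[-0.038,-0.03,0],[0,0,8.5],0.31]
    - [[-0.075,-0.06,0],[0,0,17],0.31]
    - [[-0.113,-0.09,0],[0,0,25.5],0.31]
    - [[-0.15,-0.12,0],[0,0,34],0.31]
    - [[-0.188,-0.149,0],[0,0,42.5],0.31]

```text
time: 1.7
tool_pos: [0.5918, -0.0203, 0.2314]
eef_rot: [1.621, 2.691, 0.0]
contact_force: [0.9, 0.6, 0.6]
gripper_width: 0.312
```

```bash
python3 -c "
from h import *
feel(1);plan(.5923,-.0181,.165,110)"
```

```text
t 1.70 pos [ 0.5918 -0.0203  0.2314] yaw 117.9 Ftool [ 0.13  1.05 -0.57] w 0.312 j7 0.58
rel axis in tool mm [33.   3.2]
t 1.70 shift mm [ 1.7  1.4 66.4] rot deg [0.01 0.   7.86]
```

Request:
step_arm:
  targets:
    - [[0.002,0.001,0.033],[0,0,7.9],0.31]
    - [[0.002,0.001,0.066],[0,0,7.9],0.31]
    - [[0.002,0.001,0.086],[0,0,7.9],0.31]

```text
time: 2.0
tool_pos: [0.5902, -0.0163, 0.1429]
eef_rot: [-1.795, -2.576, 0.003]
contact_force: [0.9, 0.5, -0.1]
gripper_width: 0.31
```

```bash
python3 -c "
from h import *
feel(1);crop('scene',260,160,100,80,7,'s2.png'); print(proj('scene',[[.5923,-.0181,.133],[.5923,-.0181,.145]]))"
```

```text
t 2.00 pos [ 0.5902 -0.0163  0.1429] yaw 110.3 Ftool [0.19 1.   0.15] w 0.310 j7 0.50
rel axis in tool mm [37.4 -1.4]
[[312.09357314 229.56062589]
 [311.89833723 226.81370126]]
```

View pics/s2.png

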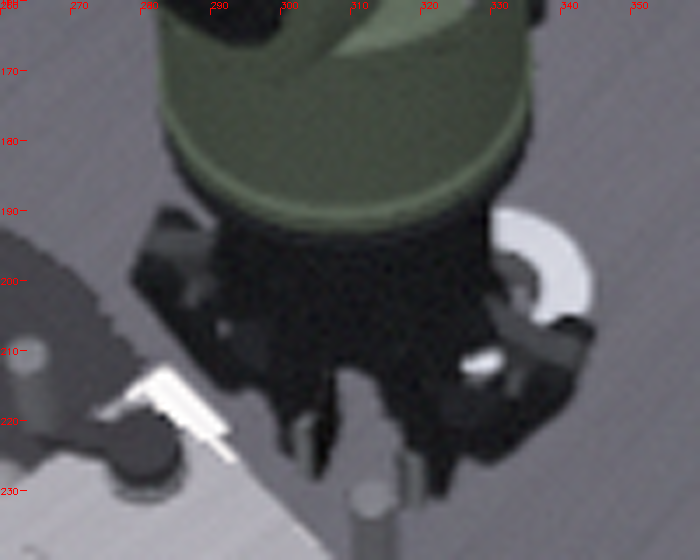

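Request:
step_arm:
  targets:
    - [[-0.001,0.001,0.012],[0,0,0],0.31]
    - [[-0.001,0.002,0.024],[0,0,0],0.31]
    - [[-0.001,0.002,0.036],[0,0,0],0.31]
    - [[-0.001,0.002,0.036],[0,0,0],0.31]

```text
time: 2.45
tool_pos: [0.5927, -0.0163, 0.108]
eef_rot: [-1.794, -2.577, 0.001]
contact_force: [0.5, -0.3, 0.0]
gripper_width: 0.311
```

```bash
python3 -c "
from h import *
feel(1)"
```

```text
t 2.45 pos [ 0.5927 -0.0163  0.108 ] yaw 110.3 Ftool [-0.41  0.37 -0.04] w 0.311 j7 0.52
rel axis in tool mm [36.5  1.1]
```

Request:
step_arm:
  targets:
    - [[-0.0001,0.0025,0],[0,0,4],0.31]
    - [[-0.0003,0.005,0],[0,0,8],0.31]
    - [[-0.0008,0.0073,0],[0,0,12],0.31]
    - [[-0.0014,0.0096,0],[0,0,16],0.31]
    - [[-0.0021,0.012,0],[0,0,20],0.31]

```text
time: 2.95
tool_pos: [0.6048, -0.0147, 0.1096]
eef_rot: [-2.219, -2.223, 0.001]
contact_force: [-3.4, -2.7, -1.6]
gripper_width: 0.309
```

```bash
python3 -c "
from h import *
feel(1)"
```

```text
t 2.95 pos [ 0.6048 -0.0147  0.1096] yaw 90.1 Ftool [-2.68 -3.4   1.63] w 0.309 j7 0.24
rel axis in tool mm [36.2  0.5]
```

Request:
step_arm:
  targets:
    - [[-0.0001,0.0025,0],[0,0,4],0.31]
    - [[-0.0003,0.005,0],[0,0,8],0.31]
    - [[-0.0008,0.0073,0],[0,0,12],0.31]
    - [[-0.0014,0.0096,0],[0,0,16],0.31]
    - [[-0.0021,0.012,0],[0,0,20],0.31]

```text
time: 3.45
tool_pos: [0.6165, -0.0163, 0.1094]
eef_rot: [-2.57, -1.804, 0.002]
contact_force: [-5.8, -0.6, -2.8]
gripper_width: 0.308
```

Request:
step_arm:
  targets:
    - [[-0.0001,0.0025,0],[0,0,4],0.31]
    - [[-0.0003,0.005,0],[0,0,8],0.31]
    - [[-0.0008,0.0073,0],[0,0,12],0.31]
    - [[-0.0014,0.0096,0],[0,0,16],0.31]
    - [[-0.0021,0.012,0],[0,0,20],0.31]

```text
time: 3.95
tool_pos: [0.6271, -0.0218, 0.1093]
eef_rot: [-2.844, -1.331, 0.002]
contact_force: [-4.5, 1.8, -3.0]
gripper_width: 0.307
```

```bash
python3 -c "
from h import *
feel(1);crop('top',332,135,105,98,6,'t2.png')"
```

```text
t 3.95 pos [ 0.6271 -0.0218  0.1093] yaw 50.2 Ftool [-1.54 -4.6   2.97] w 0.307 j7 -0.31
rel axis in tool mm [36.9 -1.2]
```

View pics/t2.png

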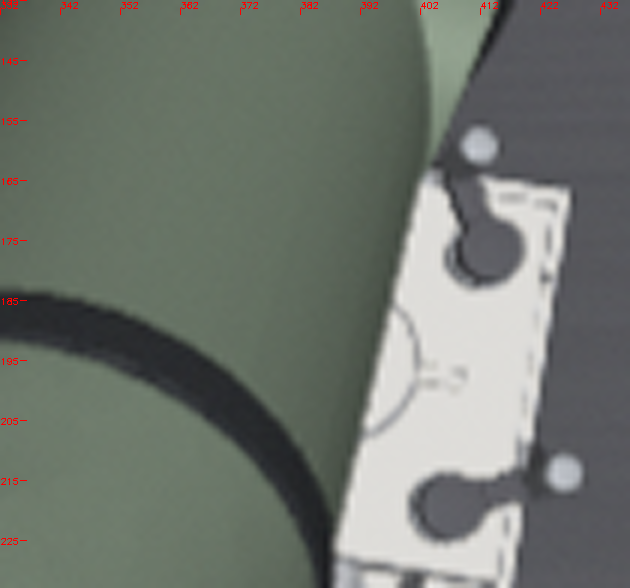

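Request:
step_arm:
  targets:
    - [[-0.0001,0.0025,0],[0,0,4],0.31]
    - [[-0.0003,0.005,0],[0,0,8],0.31]
    - [[-0.0008,0.0073,0],[0,0,12],0.31]

```text
time: 4.3
tool_pos: [0.6325, -0.0268, 0.1093]
eef_rot: [-2.967, -1.029, 0.001]
contact_force: [-3.6, 4.1, -4.1]
gripper_width: 0.31
```

```bash
python3 -c "
from h import *
feel(1);print(robot.read_state()['contact_force'])"
```

```text
t 4.30 pos [ 0.6325 -0.0268  0.1093] yaw 38.3 Ftool [-0.25 -5.41  4.08] w 0.310 j7 -0.47
rel axis in tool mm [37.  -1.6]
[-3.55479863  4.09585676 -4.07156189]
```

Request:
step_arm:
  targets:
    - [[0,-0.005,0],[0,0,0],0.31]
    - [[0,-0.005,-0.03],[0,0,0],0.31]
    - [[0,-0.005,-0.055],[0,0,0],0.31]

```text
time: 4.6
tool_pos: [0.6298, -0.0235, 0.1655]
eef_rot: [2.966, 1.035, 0.0]
contact_force: [0.4, 0.6, 0.9]
gripper_width: 0.311
```

```bash
python3 -c "
from h import *
feel(1);plan(.4979,-.1642,.15,107.2)"
```

```text
t 4.60 pos [ 0.6298 -0.0235  0.1655] yaw 38.5 Ftool [ 0.7  -0.22 -0.91] w 0.311 j7 -0.50
rel axis in tool mm [36.9 -5.7]
t 4.60 shift mm [-190.8   28.    15.5] rot deg [ 2.000e-02  1.000e-02 -6.871e+01]
```

Request:
step_arm:
  targets:
    - [[-0.038,0.006,0],[0,0,-8.5],0.31]
    - [[-0.076,0.011,0],[0,0,-17],0.31]
    - [[-0.115,0.017,0],[0,0,-25.5],0.31]
    - [[-0.153,0.022,0],[0,0,-34],0.31]
    - [[-0.191,0.028,0],[0,0,-42.5],0.31]

```text
time: 5.1
tool_pos: [0.4965, -0.1646, 0.165]
eef_rot: [2.381, 2.047, 0.002]
contact_force: [0.6, -1.4, -0.3]
gripper_width: 0.309
```

Request:
step_arm:
  targets:
    - [[0,0,0.003],[0,0,-8.5],0.31]
    - [[0,0,0.006],[0,0,-17],0.31]
    - [[0,0,0.01],[0,0,-26.2],0.31]
    - [[0,0,0.015],[0,0,-26.2],0.31]

```text
time: 5.5
tool_pos: [0.4977, -0.1641, 0.1499]
eef_rot: [1.86, 2.529, 0.002]
contact_force: [-0.4, -0.1, 0.2]
gripper_width: 0.313
```

```bash
python3 -c "
from h import *
feel(3);plan(.4979,-.1642,.107,107.2); crop('scene',180,190,100,80,7,'s3.png')"
```

```text
t 5.50 pos [ 0.4977 -0.1641  0.1499] yaw 107.3 Ftool [ 0.06 -0.44 -0.18] w 0.313 j7 0.75
rel axis in tool mm [-34.8  -0.3]
t 5.50 shift mm [-0.1  0.1 42.9] rot deg [0.11 0.04 0.13]
```

View pics/s3.png

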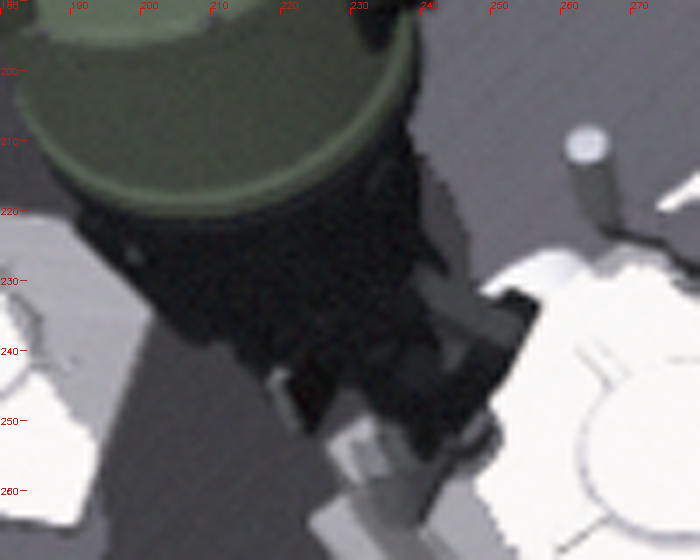

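Request:
step_arm:
  targets:
    - [[0,0,0.014],[0,0,0],0.31]
    - [[0,0,0.028],[0,0,0],0.31]
    - [[0,0,0.042],[0,0,0],0.31]
    - [[0,0,0.043],[0,0,0],0.31]

```text
time: 5.95
tool_pos: [0.4967, -0.1637, 0.1052]
eef_rot: [-1.871, -2.522, 0.002]
contact_force: [-0.8, -0.6, 0.2]
gripper_width: 0.309
```

Request:
step_arm:
  targets:
    - [[0.0001,-0.0025,0],[0,0,4],0.31]
    - [[0.0003,-0.005,0],[0,0,8],0.31]
    - [[0.0008,-0.0073,0],[0,0,12],0.31]
    - [[0.0014,-0.0096,0],[0,0,16],0.31]
    - [[0.0021,-0.012,0],[0,0,20],0.31]

```text
time: 6.45
tool_pos: [0.4863, -0.1653, 0.1071]
eef_rot: [2.282, 2.156, 0.002]
contact_force: [4.9, 0.9, -4.1]
gripper_width: 0.311
```

```bash
python3 -c "
from h import *
feel(3)"
```

```text
t 6.45 pos [ 0.4863 -0.1653  0.1071] yaw 86.8 Ftool [1.2  4.84 4.13] w 0.311 j7 0.52
rel axis in tool mm [-34.6   0.6]
```

Request:
step_arm:
  targets:
    - [[0.0001,-0.0025,0],[0,0,4],0.31]
    - [[0.0003,-0.005,0],[0,0,8],0.31]
    - [[0.0008,-0.0073,0],[0,0,12],0.31]
    - [[0.0014,-0.0096,0],[0,0,16],0.31]
    - [[0.0021,-0.012,0],[0,0,20],0.31]

```text
time: 6.95
tool_pos: [0.4744, -0.1629, 0.1072]
eef_rot: [2.622, 1.727, 0.002]
contact_force: [5.6, -1.2, -3.6]
gripper_width: 0.31
```

```bash
python3 -c "
from h import *
feel(3)"
```

```text
t 6.95 pos [ 0.4744 -0.1629  0.1072] yaw 66.7 Ftool [1.08 5.59 3.6 ] w 0.310 j7 0.27
rel axis in tool mm [-34.7   0.6]
```

Request:
step_arm:
  targets:
    - [[0.0001,-0.0025,0],[0,0,4],0.31]
    - [[0.0003,-0.005,0],[0,0,8],0.31]
    - [[0.0008,-0.0073,0],[0,0,12],0.31]
    - [[0.0014,-0.0096,0],[0,0,16],0.31]
    - [[0.0021,-0.012,0],[0,0,20],0.31]

```text
time: 7.45
tool_pos: [0.4642, -0.1564, 0.1072]
eef_rot: [2.882, 1.245, 0.003]
contact_force: [4.4, -3.4, -4.3]
gripper_width: 0.309
```

Request:
step_arm:
  targets:
    - [[0.0001,-0.0025,0],[0,0,4],0.31]
    - [[0.0003,-0.005,0],[0,0,8],0.31]
    - [[0.0005,-0.006,0],[0,0,10],0.31]

```text
time: 7.75
tool_pos: [0.4599, -0.1518, 0.1071]
eef_rot: [2.98, 0.99, 0.002]
contact_force: [2.9, -3.5, -3.0]
gripper_width: 0.313
```

```bash
python3 -c "
from h import *
feel(3)"
```

```text
t 7.75 pos [ 0.4599 -0.1518  0.1071] yaw 36.8 Ftool [0.24 4.51 2.99] w 0.313 j7 -0.13
rel axis in tool mm [-34.8   0.3]
```

Request:
step_arm:
  targets:
    - [[0,0.005,0],[0,0,0],0.31]
    - [[0,0.005,-0.03],[0,0,0],0.31]
    - [[0,0.005,-0.05],[0,0,0],0.31]

```text
time: 8.05
tool_pos: [0.4621, -0.1562, 0.1576]
eef_rot: [-2.979, -0.997, 0.001]
contact_force: [0.1, -0.2, -0.5]
gripper_width: 0.313
```

```bash
python3 -c "
from h import *
feel(3);plan(.474,-.0465,.15,23.6)"
```

```text
t 8.05 pos [ 0.4621 -0.1562  0.1576] yaw 37.0 Ftool [-0.03  0.21  0.48] w 0.313 j7 -0.19
rel axis in tool mm [-35.6   5. ]
t 8.05 shift mm [ 75.5 -80.5   7.6] rot deg [-1.000e-02  2.000e-02  1.342e+01]
```

Request:
step_arm:
  targets:
    - [[0.025,-0.027,0],[0,0,5],0.31]
    - [[0.05,-0.054,0],[0,0,10],0.31]
    - [[0.0755,-0.0805,0],[0,0,13.4],0.31]
    - [[0.0755,-0.0805,0.006],[0,0,13.4],0.31]
    - [[0.0755,-0.0805,0.01],[0,0,13.4],0.31]

```text
time: 8.55
tool_pos: [0.4741, -0.0454, 0.1461]
eef_rot: [-3.074, -0.648, 0.0]
contact_force: [0.3, -0.4, 0.1]
gripper_width: 0.312
```

```bash
python3 -c "
from h import *
feel(2);plan(.474,-.0465,.107,23.6)"
```

```text
t 8.55 pos [ 0.4741 -0.0454  0.1461] yaw 23.8 Ftool [ 0.1   0.53 -0.11] w 0.312 j7 -0.57
rel axis in tool mm [-34.5  -1.1]
t 8.55 shift mm [-0.6  1.  39.1] rot deg [-0.01  0.01  0.19]
```

Request:
step_arm:
  targets:
    - [[0,0,0.013],[0,0,0],0.31]
    - [[0,0,0.026],[0,0,0],0.31]
    - [[0,0,0.039],[0,0,0],0.31]
    - [[0,0,0.04],[0,0,0],0.31]

```text
time: 8.95
tool_pos: [0.473, -0.0467, 0.1046]
eef_rot: [-3.075, -0.64, 0.004]
contact_force: [0.3, -0.2, -0.3]
gripper_width: 0.314
```

Request:
step_arm:
  targets:
    - [[0.0001,-0.0025,0],[0,0,4],0.31]
    - [[0.0003,-0.005,0],[0,0,8],0.31]
    - [[0.0008,-0.0073,0],[0,0,12],0.31]
    - [[0.0014,-0.0096,0],[0,0,16],0.31]
    - [[0.0021,-0.012,0],[0,0,20],0.31]

```text
time: 9.45
tool_pos: [0.4712, -0.0349, 0.1063]
eef_rot: [3.139, 0.093, 0.001]
contact_force: [1.6, -4.1, -2.8]
gripper_width: 0.312
```

```bash
python3 -c "
from h import *
feel(2)"
```

```text
t 9.45 pos [ 0.4712 -0.0349  0.1063] yaw 3.4 Ftool [1.36 4.19 2.78] w 0.312 j7 -0.79
rel axis in tool mm [-34.9   0.4]
```

Request:
step_arm:
  targets:
    - [[0.0001,-0.0025,0],[0,0,4],0.31]
    - [[0.0003,-0.005,0],[0,0,8],0.31]
    - [[0.0008,-0.0073,0],[0,0,12],0.31]
    - [[0.0014,-0.0096,0],[0,0,16],0.31]
    - [[0.0021,-0.012,0],[0,0,20],0.31]

```text
time: 9.95
tool_pos: [0.4723, -0.0229, 0.1063]
eef_rot: [3.108, -0.454, 0.0]
contact_force: [-0.2, -3.8, -2.7]
gripper_width: 0.311
```

Request:
step_arm:
  targets:
    - [[0.0001,-0.0025,0],[0,0,4],0.31]
    - [[0.0003,-0.005,0],[0,0,8],0.31]
    - [[0.0008,-0.0073,0],[0,0,12],0.31]
    - [[0.0014,-0.0096,0],[0,0,16],0.31]
    - [[0.0021,-0.012,0],[0,0,20],0.31]

```text
time: 10.45
tool_pos: [0.4776, -0.0119, 0.1062]
eef_rot: [2.982, -0.987, -0.0]
contact_force: [-1.8, -3.6, -3.0]
gripper_width: 0.309
```

Request:
step_arm:
  targets:
    - [[0.0001,-0.0025,0],[0,0,4],0.31]
    - [[0.0003,-0.005,0],[0,0,8],0.31]
    - [[0.0005,-0.006,0],[0,0,10],0.31]

```text
time: 10.75
tool_pos: [0.4815, -0.0072, 0.1061]
eef_rot: [2.884, -1.242, -0.001]
contact_force: [-2.9, -2.9, -3.2]
gripper_width: 0.305
```

```bash
python3 -c "
from h import *
feel(2)"
```

```text
t 10.75 pos [ 0.4815 -0.0072  0.1061] yaw -46.6 Ftool [0.12 4.16 3.21] w 0.305 j7 -1.53
rel axis in tool mm [-35.3   0.5]
```

Request:
step_arm:
  targets:
    - [[0,0.005,0],[0,0,0],0.31]
    - [[0,0.005,-0.03],[0,0,0],0.31]
    - [[0,0.005,-0.055],[0,0,0],0.31]

```text
time: 11.05
tool_pos: [0.4776, -0.0109, 0.1621]
eef_rot: [2.887, -1.237, -0.001]
contact_force: [-0.6, 0.4, 0.5]
gripper_width: 0.312
```

```bash
python3 -c "
from h import *
feel(2);plan(.6191,-.138,.15,18.6)"
```

```text
t 11.05 pos [ 0.4776 -0.0109  0.1621] yaw -46.4 Ftool [-0.72  0.18 -0.51] w 0.312 j7 -1.60
rel axis in tool mm [-35.3   5.7]
t 11.05 shift mm [189.6 -14.8  12.1] rot deg [ 3.000e-02  4.000e-02 -6.499e+01]
```

Request:
step_arm:
  targets:
    - [[0.038,-0.003,0],[0,0,-8.5],0.31]
    - [[0.076,-0.006,0],[0,0,-17],0.31]
    - [[0.114,-0.009,0],[0,0,-25.5],0.31]
    - [[0.152,-0.012,0],[0,0,-34],0.31]
    - [[0.19,-0.015,0],[0,0,-42.5],0.31]

```text
time: 11.55
tool_pos: [0.6208, -0.1389, 0.1615]
eef_rot: [-3.14, 0.096, -0.001]
contact_force: [-0.5, 0.6, -0.8]
gripper_width: 0.309
```

Request:
step_arm:
  targets:
    - [[0,0,0.004],[0,0,-8.5],0.31]
    - [[0,0,0.008],[0,0,-17],0.31]
    - [[0,0,0.012],[0,0,-22.5],0.31]
    - [[0,0,0.014],[0,0,-22.5],0.31]

```text
time: 11.95
tool_pos: [0.6197, -0.138, 0.1473]
eef_rot: [-3.099, -0.511, -0.001]
contact_force: [-0.1, -0.3, -0.1]
gripper_width: 0.309
```

```bash
python3 -c "
from h import *
feel(4);plan(.6191,-.138,.107,18.6)"
```

```text
t 11.95 pos [ 0.6197 -0.138   0.1473] yaw 18.7 Ftool [-0.21  0.23  0.14] w 0.309 j7 -0.59
rel axis in tool mm [35.7  0.2]
t 11.95 shift mm [-0.6 -0.1 40.3] rot deg [-0.03 -0.03  0.12]
```

Request:
step_arm:
  targets:
    - [[0,0,0.013],[0,0,0],0.31]
    - [[0,0,0.026],[0,0,0],0.31]
    - [[0,0,0.039],[0,0,0],0.31]
    - [[0,0,0.041],[0,0,0],0.31]

```text
time: 12.35
tool_pos: [0.6191, -0.1369, 0.1041]
eef_rot: [-3.1, -0.507, 0.004]
contact_force: [-0.5, -0.6, 0.2]
gripper_width: 0.31
```

Request:
step_arm:
  targets:
    - [[-0.0001,0.0025,0],[0,0,4],0.31]
    - [[-0.0003,0.005,0],[0,0,8],0.31]
    - [[-0.0008,0.0073,0],[0,0,12],0.31]
    - [[-0.0014,0.0096,0],[0,0,16],0.31]
    - [[-0.0021,0.012,0],[0,0,20],0.31]

```text
time: 12.85
tool_pos: [0.6217, -0.1487, 0.1059]
eef_rot: [-3.14, 0.043, 0.001]
contact_force: [-0.3, 3.5, -1.9]
gripper_width: 0.308
```

```bash
python3 -c "
from h import *
feel(4)"
```

```text
t 12.85 pos [ 0.6217 -0.1487  0.1059] yaw -1.6 Ftool [-0.42 -3.52  1.9 ] w 0.308 j7 -0.83
rel axis in tool mm [35.8 -1.5]
```

Request:
step_arm:
  targets:
    - [[-0.0001,0.0025,0],[0,0,4],0.31]
    - [[-0.0003,0.005,0],[0,0,8],0.31]
    - [[-0.0008,0.0073,0],[0,0,12],0.31]
    - [[-0.0014,0.0096,0],[0,0,16],0.31]
    - [[-0.0021,0.012,0],[0,0,20],0.31]

```text
time: 13.35
tool_pos: [0.6198, -0.1602, 0.1058]
eef_rot: [-3.085, 0.587, 0.001]
contact_force: [1.8, 4.8, -3.4]
gripper_width: 0.311
```

Request:
step_arm:
  targets:
    - [[-0.0001,0.0025,0],[0,0,4],0.31]
    - [[-0.0003,0.005,0],[0,0,8],0.31]
    - [[-0.0008,0.0073,0],[0,0,12],0.31]
    - [[-0.0014,0.0096,0],[0,0,16],0.31]
    - [[-0.0021,0.012,0],[0,0,20],0.31]

```text
time: 13.85
tool_pos: [0.6137, -0.1708, 0.106]
eef_rot: [-2.937, 1.113, -0.0]
contact_force: [3.9, 3.4, -4.9]
gripper_width: 0.309
```

Request:
step_arm:
  targets:
    - [[-0.0001,0.0025,0],[0,0,4],0.31]
    - [[-0.0003,0.005,0],[0,0,8],0.31]
    - [[-0.0006,0.0067,0],[0,0,11],0.31]

```text
time: 14.15
tool_pos: [0.6089, -0.1757, 0.106]
eef_rot: [-2.817, 1.39, -0.001]
contact_force: [4.3, 2.1, -3.6]
gripper_width: 0.31
```

```bash
python3 -c "
from h import *
feel(4)"
```

```text
t 14.15 pos [ 0.6089 -0.1757  0.106 ] yaw -52.5 Ftool [ 1.01 -4.7   3.63] w 0.310 j7 -1.53
rel axis in tool mm [35.  -2.1]
```

Request:
step_arm:
  targets:
    - [[0,-0.005,0],[0,0,0],0.31]
    - [[0,-0.005,-0.03],[0,0,0],0.31]
    - [[0,-0.005,-0.055],[0,0,0],0.31]

```text
time: 14.45
tool_pos: [0.6124, -0.1731, 0.162]
eef_rot: [2.819, -1.384, -0.001]
contact_force: [0.3, -0.2, -1.2]
gripper_width: 0.311
```

Request:
step_arm:
  targets:
    - [[0.04,0,-0.03],[0,0,8.5],0.31]
    - [[0.08,0,-0.06],[0,0,17],0.31]
    - [[0.12,0.0,-0.08],[0,0,25.5],0.31]
    - [[0.12,0.0,-0.08],[0,0,34],0.31]
    - [[0.12,0.0,-0.08],[0,0,42.5],0.31]

```text
time: 14.95
tool_pos: [0.6857, -0.2698, 0.2416]
eef_rot: [2.117, -2.32, 0.001]
contact_force: [0.5, 1.8, -1.6]
gripper_width: 0.311
```

```bash
python3 -c "
from h import *
feel(4);crop('top',332,135,115,98,6,'t3.png')
crop('scene',215,190,125,98,6,'s4.png')"
```

```text
t 14.95 pos [ 0.6857 -0.2698  0.2416] yaw -95.2 Ftool [-1.79 -0.37  1.56] w 0.311 j7 -2.32
rel axis in tool mm [ 111.  -110.4]
```

View pics/s4.png

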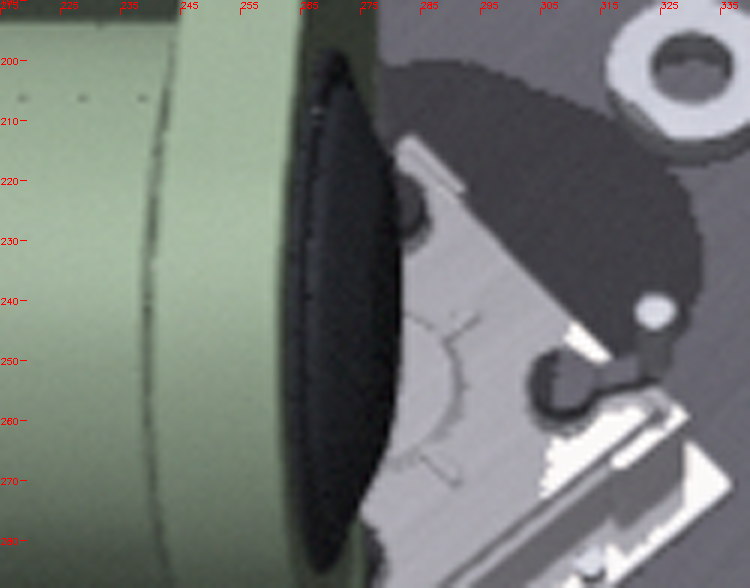

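```bash
python3 -c "
from h import *
p=atz('scene',323.9-.42-.77,241.4-.42-.82,.130); d=p[:2]-AX[0]; print(p,np.hypot(*d),np.degrees(np.arctan2(d[1],d[0])))
plan(.6298,-.0235,.15,38.5)"
```

```text
[ 0.62522271 -0.02294584  0.13      ] 0.03485714173175268 53.31803700954981
t 15.05 shift mm [-239.2   76.9   90.7] rot deg [ 8.000e-02  4.000e-02 -1.335e+02]
```

```bash
python3 -c "
from h import *
plan(.6255,-.0229,.15,53)"
```

```text
t 15.05 shift mm [-239.5   81.2   90.7] rot deg [ 8.00e-02  5.00e-02 -1.48e+02]
```

Request:
step_arm:
  targets:
    - [[-0.048,0.016,0],[0,0,-8.5],0.31]
    - [[-0.096,0.032,0],[0,0,-17],0.31]
    - [[-0.144,0.047,0],[0,0,-25.5],0.31]
    - [[-0.192,0.06,0],[0,0,-34],0.31]
    - [[-0.239,0.073,0.02],[0,0,-42.5],0.31]

```text
time: 15.55
tool_pos: [0.6339, -0.0249, 0.2242]
eef_rot: [-2.827, 1.367, -0.004]
contact_force: [1.3, -0.0, 0.5]
gripper_width: 0.31
```

Request:
step_arm:
  targets:
    - [[0,0,0],[0,0,-8.5],0.31]
    - [[0,0,0.01],[0,0,-17],0.31]
    - [[0,0,0.02],[0,0,-25.5],0.31]
    - [[0,0,0.03],[0,0,-34],0.31]
    - [[0,0,0.04],[0,0,-42.5],0.31]

```text
time: 16.05
tool_pos: [0.6338, -0.0267, 0.1825]
eef_rot: [3.132, -0.25, 0.0]
contact_force: [-0.5, 0.1, 0.3]
gripper_width: 0.309
```

Request:
step_arm:
  targets:
    - [[0,0,0.01],[0,0,-8.5],0.31]
    - [[0,0,0.015],[0,0,-17],0.31]
    - [[0,0,0.02],[0,0,-25.5],0.31]
    - [[0,0,0.02],[0,0,-34],0.31]
    - [[0,0,0.02],[0,0,-42.5],0.31]

```text
time: 16.55
tool_pos: [0.6338, -0.0268, 0.1628]
eef_rot: [3.009, 0.902, 0.0]
contact_force: [-0.6, -0.6, -0.0]
gripper_width: 0.312
```

```bash
python3 -c "
from h import *
feel(1);plan(.6255,-.0229,.148,53)"
```

```text
t 16.55 pos [ 0.6338 -0.0268  0.1628] yaw 33.4 Ftool [-0.85  0.18  0.05] w 0.312 j7 -0.54
rel axis in tool mm [37.8 -3.9]
t 16.55 shift mm [-4.8 -7.9 14.8] rot deg [  0.02  -0.   -19.63]
```

Request:
step_arm:
  targets:
    - [[-0.002,-0.004,0],[0,0,-8.5],0.31]
    - [[-0.0048,-0.0079,0],[0,0,-17],0.31]
    - [[-0.0048,-0.0079,0.01],[0,0,-19.6],0.31]
    - [[-0.0048,-0.0079,0.014],[0,0,-19.6],0.31]

```text
time: 16.95
tool_pos: [0.6254, -0.0228, 0.1485]
eef_rot: [-2.816, -1.391, -0.0]
contact_force: [0.3, 0.9, 0.6]
gripper_width: 0.31
```

Request:
step_arm:
  targets:
    - [[0,0,0.015],[0,0,0],0.31]
    - [[0,0,0.03],[0,0,0],0.31]
    - [[0,0,0.045],[0,0,0],0.31]
    - [[0,0,0.045],[0,0,0],0.31]

```text
time: 17.35
tool_pos: [0.6243, -0.0232, 0.1011]
eef_rot: [-2.82, -1.382, 0.005]
contact_force: [-0.6, -0.9, 0.2]
gripper_width: 0.309
```

```bash
python3 -c "
from h import *
feel(1)"
```

```text
t 17.35 pos [ 0.6243 -0.0232  0.1011] yaw 52.2 Ftool [-1.1   0.1  -0.21] w 0.309 j7 -0.23
rel axis in tool mm [34.1 -1.2]
```

Request:
step_arm:
  targets:
    - [[-0.0001,0.0025,0],[0,0,4],0.31]
    - [[-0.0003,0.005,0],[0,0,8],0.31]
    - [[-0.0005,0.0061,0],[0,0,10],0.31]
    - [[-0.0008,0.0073,0],[0,0,12],0.31]
    - [[-0.0011,0.0085,0],[0,0,14],0.31]

```text
time: 17.85
tool_pos: [0.6312, -0.0292, 0.1036]
eef_rot: [-2.969, -1.026, 0.001]
contact_force: [-3.7, 1.4, 2.2]
gripper_width: 0.309
```

```bash
python3 -c "
from h import *
feel(1)"
```

```text
t 17.85 pos [ 0.6312 -0.0292  0.1036] yaw 38.1 Ftool [-2.09 -3.41 -2.17] w 0.309 j7 -0.42
rel axis in tool mm [34.5 -0.5]
```

Request:
step_arm:
  targets:
    - [[0,0.0012,0],[0,0,2],0.31]
    - [[-0.0001,0.0025,0],[0,0,4],0.31]
    - [[-0.0002,0.0037,0],[0,0,6],0.31]
    - [[-0.0003,0.0049,0],[0,0,8],0.31]
    - [[-0.0005,0.0061,0],[0,0,10],0.31]

```text
time: 18.35
tool_pos: [0.6348, -0.0343, 0.1035]
eef_rot: [-3.048, -0.761, 0.001]
contact_force: [-3.1, 4.0, -2.6]
gripper_width: 0.307
```

```bash
python3 -c "
from h import *
feel(1)"
```

```text
t 18.35 pos [ 0.6348 -0.0343  0.1035] yaw 28.0 Ftool [-0.86 -4.99  2.59] w 0.307 j7 -0.56
rel axis in tool mm [34.6 -0.3]
```

Request:
step_arm:
  targets:
    - [[0,0.0012,0],[0,0,2],0.31]
    - [[-0.0001,0.0025,0],[0,0,4],0.31]
    - [[-0.0002,0.0037,0],[0,0,6],0.31]
    - [[-0.0003,0.0049,0],[0,0,8],0.31]
    - [[-0.0005,0.0061,0],[0,0,10],0.31]

```text
time: 18.85
tool_pos: [0.6375, -0.0399, 0.1036]
eef_rot: [-3.102, -0.493, -0.0]
contact_force: [-2.2, 5.1, -3.4]
gripper_width: 0.312
```

```bash
python3 -c "
from h import *
feel(1)"
```

```text
t 18.85 pos [ 0.6375 -0.0399  0.1036] yaw 18.1 Ftool [-0.54 -5.51  3.44] w 0.312 j7 -0.70
rel axis in tool mm [34.9 -0.2]
```

Request:
step_arm:
  targets:
    - [[0,0.0012,0],[0,0,2],0.31]
    - [[-0.0001,0.0025,0],[0,0,4],0.31]
    - [[-0.0002,0.0037,0],[0,0,6],0.31]
    - [[-0.0003,0.0049,0],[0,0,8],0.31]

```text
time: 19.25
tool_pos: [0.6389, -0.0445, 0.1036]
eef_rot: [-3.129, -0.276, -0.0]
contact_force: [-2.0, 4.6, -3.2]
gripper_width: 0.308
```

```bash
python3 -c "
from h import *
feel(1)"
```

```text
t 19.25 pos [ 0.6389 -0.0445  0.1036] yaw 10.1 Ftool [-1.19 -4.89  3.23] w 0.308 j7 -0.80
rel axis in tool mm [35.  -0.2]
```

Request:
step_arm:
  targets:
    - [[0,0.0012,0],[0,0,2],0.31]
    - [[-0.0001,0.0025,0],[0,0,4],0.31]
    - [[-0.0002,0.0037,0],[0,0,6],0.31]
    - [[-0.0003,0.0049,0],[0,0,8],0.31]

```text
time: 19.65
tool_pos: [0.6395, -0.0493, 0.1037]
eef_rot: [-3.141, -0.057, -0.001]
contact_force: [-0.4, 4.8, -4.1]
gripper_width: 0.305
```

```bash
python3 -c "
from h import *
feel(1)"
```

```text
t 19.65 pos [ 0.6395 -0.0493  0.1037] yaw 2.1 Ftool [-0.27 -4.83  4.1 ] w 0.305 j7 -0.91
rel axis in tool mm [35.2 -0.3]
```

Request:
step_arm:
  targets:
    - [[0,0.0012,0],[0,0,2],0.31]
    - [[-0.0001,0.0025,0],[0,0,4],0.31]
    - [[-0.0002,0.0037,0],[0,0,6],0.31]

```text
time: 19.95
tool_pos: [0.6396, -0.053, 0.1037]
eef_rot: [-3.139, 0.108, -0.001]
contact_force: [-0.4, 5.8, -5.2]
gripper_width: 0.31
```

```bash
python3 -c "
from h import *
feel(1)"
```

```text
t 19.95 pos [ 0.6396 -0.053   0.1037] yaw -3.9 Ftool [-0.82 -5.73  5.24] w 0.310 j7 -0.99
rel axis in tool mm [35.3 -0.3]
```

Request:
step_arm:
  targets:
    - [[0,0.0012,0],[0,0,2],0.31]
    - [[-0.0001,0.0025,0],[0,0,4],0.31]
    - [[-0.0002,0.0037,0],[0,0,6],0.31]

```text
time: 20.25
tool_pos: [0.6393, -0.0566, 0.1037]
eef_rot: [-3.129, 0.272, -0.001]
contact_force: [0.9, 5.4, -4.5]
gripper_width: 0.308
```

```bash
python3 -c "
from h import *
feel(1)"
```

```text
t 20.25 pos [ 0.6393 -0.0566  0.1037] yaw -9.9 Ftool [-0.04 -5.44  4.54] w 0.308 j7 -1.08
rel axis in tool mm [35.3 -0.4]
```

Request:
step_arm:
  targets:
    - [[0,-0.006,0],[0,0,0],0.31]
    - [[0,-0.006,-0.03],[0,0,0],0.31]
    - [[0,-0.006,-0.055],[0,0,0],0.31]

```text
time: 20.55
tool_pos: [0.6401, -0.0515, 0.1599]
eef_rot: [3.129, -0.268, 0.001]
contact_force: [-0.2, -0.0, -0.2]
gripper_width: 0.308
```

```bash
python3 -c "
from h import *
plan(.4646,-.1571,.148,48.8)"
```

```text
t 20.55 shift mm [-155.   133.9   11.9] rot deg [ 9.000e-02 -1.000e-02 -5.859e+01]
```

Request:
step_arm:
  targets:
    - [[-0.039,0.033,0],[0,0,-8.5],0.31]
    - [[-0.078,0.067,0],[0,0,-17],0.31]
    - [[-0.116,0.1,0],[0,0,-25.5],0.31]
    - [[-0.155,0.134,0],[0,0,-34],0.31]
    - [[-0.155,0.134,0.006],[0,0,-42.5],0.31]

```text
time: 21.05
tool_pos: [0.4605, -0.1601, 0.154]
eef_rot: [3.013, 0.885, 0.002]
contact_force: [1.1, -0.7, 0.1]
gripper_width: 0.312
```

Request:
step_arm:
  targets:
    - [[0,0,0.003],[0,0,-8.5],0.31]
    - [[0,0,0.006],[0,0,-16.1],0.31]
    - [[0,0,0.006],[0,0,-16.1],0.31]

```text
time: 21.35
tool_pos: [0.4646, -0.1574, 0.1471]
eef_rot: [2.859, 1.3, 0.002]
contact_force: [0.9, -0.6, 0.2]
gripper_width: 0.312
```

```bash
python3 -c "
from h import *
feel(3);plan(.4646,-.1571,.103,48.8)"
```

```text
t 21.35 pos [ 0.4646 -0.1574  0.1471] yaw 48.9 Ftool [ 0.13  1.13 -0.17] w 0.312 j7 -0.01
rel axis in tool mm [-35.2   0.1]
t 21.35 shift mm [ 0.2 -0.2 44.1] rot deg [ 0.08 -0.05  0.11]
```

Request:
step_arm:
  targets:
    - [[0,0,0.015],[0,0,0],0.31]
    - [[0,0,0.03],[0,0,0],0.31]
    - [[0,0,0.044],[0,0,0],0.31]
    - [[0,0,0.044],[0,0,0],0.31]

```text
time: 21.75
tool_pos: [0.4636, -0.1569, 0.1015]
eef_rot: [-2.862, -1.294, 0.003]
contact_force: [-0.5, -0.7, 1.0]
gripper_width: 0.312
```

Request:
step_arm:
  targets:
    - [[0.0001,-0.0025,0],[0,0,4],0.31]
    - [[0.0003,-0.005,0],[0,0,8],0.31]
    - [[0.0008,-0.0073,0],[0,0,12],0.31]
    - [[0.0014,-0.0096,0],[0,0,16],0.31]
    - [[0.0021,-0.012,0],[0,0,20],0.31]

```text
time: 22.25
tool_pos: [0.4574, -0.1481, 0.1034]
eef_rot: [3.043, 0.773, 0.002]
contact_force: [3.6, -4.1, -3.9]
gripper_width: 0.311
```

```bash
python3 -c "
from h import *
feel(3)"
```

```text
t 22.25 pos [ 0.4574 -0.1481  0.1034] yaw 28.5 Ftool [1.26 5.31 3.9 ] w 0.311 j7 -0.22
rel axis in tool mm [-34.8   0.8]
```

Request:
step_arm:
  targets:
    - [[0.0001,-0.0025,0],[0,0,4],0.31]
    - [[0.0003,-0.005,0],[0,0,8],0.31]
    - [[0.0008,-0.0073,0],[0,0,12],0.31]
    - [[0.0014,-0.0096,0],[0,0,16],0.31]
    - [[0.0021,-0.012,0],[0,0,20],0.31]

```text
time: 22.75
tool_pos: [0.4532, -0.1367, 0.1034]
eef_rot: [3.131, 0.233, 0.002]
contact_force: [2.0, -5.3, -4.5]
gripper_width: 0.311
```

```bash
python3 -c "
from h import *
feel(3)"
```

```text
t 22.75 pos [ 0.4532 -0.1367  0.1034] yaw 8.5 Ftool [1.22 5.55 4.55] w 0.311 j7 -0.50
rel axis in tool mm [-34.9   0.7]
```

Request:
step_arm:
  targets:
    - [[0,-0.0012,0],[0,0,2],0.31]
    - [[0.0001,-0.0025,0],[0,0,4],0.31]
    - [[0.0002,-0.0037,0],[0,0,6],0.31]
    - [[0.0003,-0.0049,0],[0,0,8],0.31]
    - [[0.0005,-0.0061,0],[0,0,10],0.31]

```text
time: 23.25
tool_pos: [0.4524, -0.1298, 0.1028]
eef_rot: [3.141, -0.037, 0.001]
contact_force: [2.1, -4.5, -1.5]
gripper_width: 0.314
```

```bash
python3 -c "
from h import *
feel(3)"
```

```text
t 23.25 pos [ 0.4524 -0.1298  0.1028] yaw -1.4 Ftool [2.22 4.42 1.53] w 0.314 j7 -0.64
rel axis in tool mm [-35.2  -0.2]
```

Request:
step_arm:
  targets:
    - [[0,-0.0012,0],[0,0,2],0.31]
    - [[0.0001,-0.0025,0],[0,0,4],0.31]
    - [[0.0002,-0.0037,0],[0,0,6],0.31]

```text
time: 23.55
tool_pos: [0.4525, -0.1261, 0.1028]
eef_rot: [3.135, -0.202, 0.0]
contact_force: [1.7, -4.3, -2.3]
gripper_width: 0.308
```

```bash
python3 -c "
from h import *
feel(3)"
```

```text
t 23.55 pos [ 0.4525 -0.1261  0.1028] yaw -7.4 Ftool [2.27 4.07 2.3 ] w 0.308 j7 -0.72
rel axis in tool mm [-35.5  -0.2]
```

Request:
step_arm:
  targets:
    - [[0,-0.0012,0],[0,0,2],0.31]
    - [[0.0001,-0.0025,0],[0,0,4],0.31]
    - [[0.0002,-0.0037,0],[0,0,6],0.31]

```text
time: 23.85
tool_pos: [0.453, -0.1225, 0.1027]
eef_rot: [3.12, -0.365, -0.0]
contact_force: [-0.2, -5.3, -2.9]
gripper_width: 0.308
```

```bash
python3 -c "
from h import *
feel(3)"
```

```text
t 23.85 pos [ 0.453  -0.1225  0.1027] yaw -13.4 Ftool [1.06 5.21 2.86] w 0.308 j7 -0.81
rel axis in tool mm [-35.6  -0.1]
```

Request:
step_arm:
  targets:
    - [[0,-0.0012,0],[0,0,2],0.31]
    - [[0.0001,-0.0025,0],[0,0,4],0.31]
    - [[0.0002,-0.0037,0],[0,0,6],0.31]

```text
time: 24.15
tool_pos: [0.4539, -0.1189, 0.1027]
eef_rot: [3.097, -0.528, -0.001]
contact_force: [-0.0, -5.3, -3.8]
gripper_width: 0.315
```

```bash
python3 -c "
from h import *
feel(3)"
```

```text
t 24.15 pos [ 0.4539 -0.1189  0.1027] yaw -19.4 Ftool [1.71 4.98 3.83] w 0.315 j7 -0.90
rel axis in tool mm [-35.8  -0. ]
```

Request:
step_arm:
  targets:
    - [[0,-0.0012,0],[0,0,2],0.31]
    - [[0.0001,-0.0025,0],[0,0,4],0.31]
    - [[0.0002,-0.0037,0],[0,0,6],0.31]

```text
time: 24.45
tool_pos: [0.4551, -0.1155, 0.1026]
eef_rot: [3.065, -0.69, -0.001]
contact_force: [-0.6, -5.6, -3.2]
gripper_width: 0.313
```

```bash
python3 -c "
from h import *
feel(3)"
```

```text
t 24.45 pos [ 0.4551 -0.1155  0.1026] yaw -25.4 Ftool [1.81 5.31 3.22] w 0.313 j7 -0.99
rel axis in tool mm [-35.9   0.1]
```

Request:
step_arm:
  targets:
    - [[0,-0.0012,0],[0,0,2],0.31]
    - [[0.0001,-0.0025,0],[0,0,4],0.31]

```text
time: 24.65
tool_pos: [0.4562, -0.1134, 0.1026]
eef_rot: [3.038, -0.796, -0.001]
contact_force: [-1.8, -6.3, -4.1]
gripper_width: 0.308
```

```bash
python3 -c "
from h import *
feel(3)"
```

```text
t 24.65 pos [ 0.4562 -0.1134  0.1026] yaw -29.4 Ftool [1.56 6.38 4.1 ] w 0.308 j7 -1.05
rel axis in tool mm [-35.9   0.3]
```

Request:
step_arm:
  targets:
    - [[0,0.006,0],[0,0,0],0.31]
    - [[0,0.006,-0.03],[0,0,0],0.31]
    - [[0,0.006,-0.055],[0,0,0],0.31]

```text
time: 24.95
tool_pos: [0.4529, -0.1187, 0.1584]
eef_rot: [-3.04, 0.793, 0.003]
contact_force: [0.7, -0.1, 0.7]
gripper_width: 0.308
```

```bash
python3 -c "
from h import *
plan(.4772,-.0128,.148,145.8)"
```

```text
t 24.95 shift mm [ -30.5 -104.3   10.5] rot deg [-1.5000e-01  2.0000e-02 -1.7504e+02]
```

Request:
step_arm:
  targets:
    - [[-0.006,-0.021,0],[0,0,-8.5],0.31]
    - [[-0.012,-0.042,0],[0,0,-17],0.31]
    - [[-0.018,-0.063,0],[0,0,-25.5],0.31]
    - [[-0.024,-0.084,0],[0,0,-34],0.31]
    - [[-0.0305,-0.1043,0],[0,0,-42.5],0.31]

```text
time: 25.45
tool_pos: [0.4777, -0.0115, 0.1578]
eef_rot: [-3.118, -0.374, 0.001]
contact_force: [0.0, 0.3, -0.0]
gripper_width: 0.31
```

Request:
step_arm:
  targets:
    - [[0,0,0],[0,0,-8.5],0.31]
    - [[0,0,0],[0,0,-17],0.31]
    - [[0,0,0],[0,0,-25.5],0.31]
    - [[0,0,0],[0,0,-34],0.31]
    - [[0,0,0],[0,0,-42.5],0.31]

```text
time: 25.95
tool_pos: [0.4775, -0.0125, 0.1578]
eef_rot: [-2.771, -1.479, 0.0]
contact_force: [0.9, -0.8, 0.2]
gripper_width: 0.309
```

Request:
step_arm:
  targets:
    - [[0,0,0],[0,0,-8.5],0.31]
    - [[0,0,0],[0,0,-17],0.31]
    - [[0,0,0],[0,0,-25.5],0.31]
    - [[0,0,0],[0,0,-34],0.31]
    - [[0,0,0],[0,0,-42.5],0.31]

```text
time: 26.45
tool_pos: [0.4775, -0.0126, 0.1578]
eef_rot: [-2.047, -2.382, 0.0]
contact_force: [0.1, 0.5, 0.1]
gripper_width: 0.306
```

Request:
step_arm:
  targets:
    - [[0,0,0],[0,0,-8.5],0.31]
    - [[0,0,0],[0,0,-17],0.31]
    - [[0,0,0],[0,0,-25.5],0.31]
    - [[0,0,0],[0,0,-34],0.31]
    - [[0,0,0],[0,0,-42.5],0.31]

```text
time: 26.95
tool_pos: [0.4775, -0.0126, 0.1578]
eef_rot: [-1.044, -2.962, -0.0]
contact_force: [-0.5, 0.2, -0.1]
gripper_width: 0.309
```

```bash
python3 -c "
from h import *
feel(2);plan(.4772,-.0128,.148,145.8);crop('scene',215,190,125,98,6,'s5.png')"
```

```text
t 26.95 pos [ 0.4775 -0.0126  0.1578] yaw 141.2 Ftool [ 0.56 -0.14  0.09] w 0.309 j7 0.99
rel axis in tool mm [34.7 -2.5]
t 26.95 shift mm [ 0.1 -0.3  9.8] rot deg [-0.01 -0.04 -4.63]
```

View pics/s5.png

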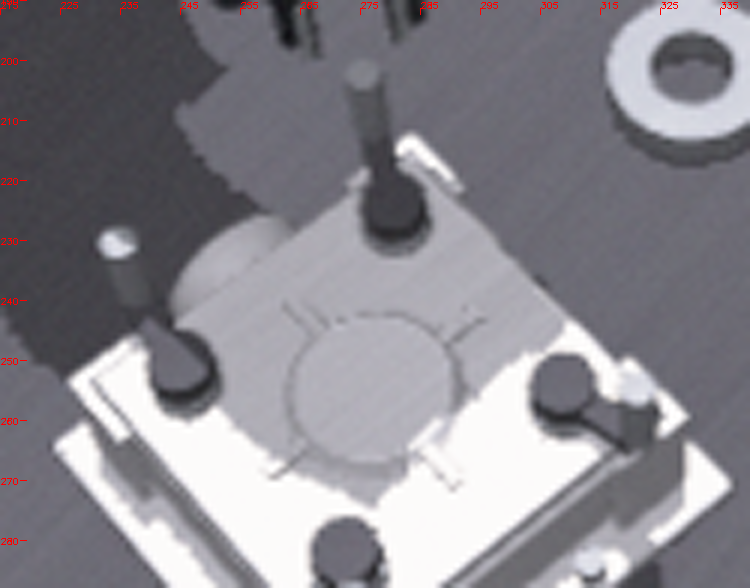

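```bash
python3 -c "
from h import *
for n,u,v,z,a0 in((1,320.5,254.2,.128,110.1),(2,275.5,202.5,.1305,203.6),(3,234.5,230.5,.1275,-72.8)):
    p=atz('scene',u-.42-.79,v-.42-.69,z); d=p[:2]-AX[n-1]; a=np.degrees(np.arctan2(d[1],d[0])); print(n,p.round(4),np.hypot(*d).round(4),a.round(1),'turned',(a0-a)%360)
"
```

```text
1 [ 0.6379 -0.0504  0.128 ] 0.0335 0.8 turned 109.32759319460833
2 [ 0.479  -0.0133  0.1305] 0.0332 144.7 turned 58.94555897149945
3 [ 0.4552 -0.1206  0.1275] 0.034 162.5 turned 124.66841011431455
```

Request:
step_arm:
  targets:
    - [[0,0,0.014],[0,0,-4.6],0.31]
    - [[0,0,0.028],[0,0,-4.6],0.31]
    - [[0,0,0.042],[0,0,-4.6],0.31]
    - [[0,0,0.055],[0,0,-4.6],0.31]
    - [[0,0,0.055],[0,0,-4.6],0.31]

```text
time: 27.5
tool_pos: [0.4769, -0.0128, 0.1016]
eef_rot: [-0.937, -2.996, 0.002]
contact_force: [-0.4, 0.4, 0.5]
gripper_width: 0.315
```

Request:
step_arm:
  targets:
    - [[-0.0001,0.0025,0],[0,0,4],0.31]
    - [[-0.0003,0.005,0],[0,0,8],0.31]
    - [[-0.0008,0.0073,0],[0,0,12],0.31]
    - [[-0.0014,0.0096,0],[0,0,16],0.31]
    - [[-0.0021,0.012,0],[0,0,20],0.31]

```text
time: 28.0
tool_pos: [0.4861, -0.0043, 0.1033]
eef_rot: [-1.448, -2.787, 0.001]
contact_force: [-1.5, -3.4, -3.0]
gripper_width: 0.311
```

```bash
python3 -c "
from h import *
feel(2)"
```

```text
t 28.00 pos [ 0.4861 -0.0043  0.1033] yaw 125.1 Ftool [-1.91 -3.19  2.96] w 0.311 j7 0.81
rel axis in tool mm [34.5 -0.2]
```

Request:
step_arm:
  targets:
    - [[-0.0001,0.0025,0],[0,0,4],0.31]
    - [[-0.0003,0.005,0],[0,0,8],0.31]
    - [[-0.0008,0.0073,0],[0,0,12],0.31]
    - [[-0.0014,0.0096,0],[0,0,16],0.31]
    - [[-0.0021,0.012,0],[0,0,20],0.31]

```text
time: 28.5
tool_pos: [0.4968, 0.0011, 0.1032]
eef_rot: [-1.909, -2.493, 0.001]
contact_force: [-2.7, -2.0, -3.5]
gripper_width: 0.31
```

```bash
python3 -c "
from h import *
feel(2)"
```

```text
t 28.50 pos [0.4968 0.0011 0.1032] yaw 105.1 Ftool [-1.19 -3.11  3.51] w 0.310 j7 0.54
rel axis in tool mm [34.9 -0.2]
```

Request:
step_arm:
  targets:
    - [[-0.0001,0.0025,0],[0,0,4],0.31]
    - [[-0.0003,0.005,0],[0,0,8],0.31]
    - [[-0.0008,0.0073,0],[0,0,12],0.31]
    - [[-0.0014,0.0096,0],[0,0,16],0.31]
    - [[-0.0021,0.012,0],[0,0,20],0.31]

```text
time: 29.0
tool_pos: [0.5087, 0.0026, 0.1031]
eef_rot: [-2.312, -2.124, 0.001]
contact_force: [-4.5, -0.4, -3.5]
gripper_width: 0.314
```

```bash
python3 -c "
from h import *
feel(2)"
```

```text
t 29.00 pos [0.5087 0.0026 0.1031] yaw 85.1 Ftool [-0.8  -4.45  3.51] w 0.314 j7 0.28
rel axis in tool mm [35.2 -0.3]
```

Request:
step_arm:
  targets:
    - [[0,0.0012,0],[0,0,2],0.31]
    - [[-0.0001,0.0025,0],[0,0,4],0.31]
    - [[-0.0002,0.0037,0],[0,0,6],0.31]

```text
time: 29.3
tool_pos: [0.5131, 0.0022, 0.1028]
eef_rot: [-2.419, -2.004, 0.0]
contact_force: [-4.1, 1.4, -3.5]
gripper_width: 0.308
```

```bash
python3 -c "
from h import *
feel(2)"
```

```text
t 29.30 pos [0.5131 0.0022 0.1028] yaw 79.3 Ftool [ 0.61 -4.34  3.48] w 0.308 j7 0.20
rel axis in tool mm [35.4  0.4]
```

Request:
step_arm:
  targets:
    - [[0,0.0012,0],[0,0,2],0.31]
    - [[-0.0001,0.0025,0],[0,0,4],0.31]
    - [[-0.0002,0.0037,0],[0,0,6],0.31]

```text
time: 29.6
tool_pos: [0.5168, 0.0013, 0.1026]
eef_rot: [-2.521, -1.874, 0.0]
contact_force: [-5.7, 2.1, -3.7]
gripper_width: 0.311
```

```bash
python3 -c "
from h import *
feel(2)"
```

```text
t 29.60 pos [0.5168 0.0013 0.1026] yaw 73.3 Ftool [ 0.34 -6.07  3.68] w 0.311 j7 0.12
rel axis in tool mm [35.5  0.5]
```

Request:
step_arm:
  targets:
    - [[0,-0.006,0],[0,0,0],0.31]
    - [[0,-0.006,-0.03],[0,0,0],0.31]
    - [[0,-0.006,-0.055],[0,0,0],0.31]

```text
time: 29.9
tool_pos: [0.5113, 0.0025, 0.1587]
eef_rot: [2.518, 1.877, 0.0]
contact_force: [0.4, 0.4, -0.1]
gripper_width: 0.312
```

```bash
python3 -c "
from h import *
plan(.6137,-.1705,.148,142.6)"
```

```text
t 29.90 shift mm [-136.4  147.6   10.9] rot deg [ 2.000e-02  4.000e-02 -6.922e+01]
```

Request:
step_arm:
  targets:
    - [[-0.027,0.03,0],[0,0,-8.5],0.31]
    - [[-0.054,0.059,0],[0,0,-17],0.31]
    - [[-0.082,0.089,0],[0,0,-25.5],0.31]
    - [[-0.109,0.118,0],[0,0,-34],0.31]
    - [[-0.1364,0.1476,0],[0,0,-42.5],0.31]

```text
time: 30.4
tool_pos: [0.6147, -0.1717, 0.1582]
eef_rot: [1.658, 2.667, 0.001]
contact_force: [-0.1, 1.1, 0.1]
gripper_width: 0.31
```

Request:
step_arm:
  targets:
    - [[0,0,0.003],[0,0,-8.5],0.31]
    - [[0,0,0.006],[0,0,-17],0.31]
    - [[0,0,0.009],[0,0,-26.7],0.31]
    - [[0,0,0.011],[0,0,-26.7],0.31]

```text
time: 30.8
tool_pos: [0.6138, -0.1705, 0.1469]
eef_rot: [1.002, 2.976, 0.0]
contact_force: [0.2, -1.1, -0.1]
gripper_width: 0.31
```

```bash
python3 -c "
from h import *
feel(4);plan(.6137,-.1705,.103,142.6)"
```

```text
t 30.80 pos [ 0.6138 -0.1705  0.1469] yaw 142.8 Ftool [-0.85 -0.79  0.12] w 0.310 j7 1.30
rel axis in tool mm [-35.1  -0. ]
t 30.80 shift mm [ 0.1 -0.1 43.9] rot deg [0.04 0.06 0.18]
```

Request:
step_arm:
  targets:
    - [[0,0,0.015],[0,0,0],0.31]
    - [[0,0,0.03],[0,0,0],0.31]
    - [[0,0,0.044],[0,0,0],0.31]
    - [[0,0,0.044],[0,0,0],0.31]

```text
time: 31.2
tool_pos: [0.6125, -0.1695, 0.1]
eef_rot: [-1.007, -2.972, 0.001]
contact_force: [0.1, 0.1, -0.2]
gripper_width: 0.309
```

Request:
step_arm:
  targets:
    - [[0.0001,-0.0025,0],[0,0,4],0.31]
    - [[0.0003,-0.005,0],[0,0,8],0.31]
    - [[0.0008,-0.0073,0],[0,0,12],0.31]
    - [[0.0014,-0.0096,0],[0,0,16],0.31]
    - [[0.0021,-0.012,0],[0,0,20],0.31]

```text
time: 31.7
tool_pos: [0.6053, -0.1777, 0.1028]
eef_rot: [1.513, 2.753, 0.001]
contact_force: [3.6, 3.0, -3.8]
gripper_width: 0.306
```

```bash
python3 -c "
from h import *
feel(4)"
```

```text
t 31.70 pos [ 0.6053 -0.1777  0.1028] yaw 122.4 Ftool [0.6  4.64 3.76] w 0.306 j7 1.05
rel axis in tool mm [-34.5   1.1]
```

Request:
step_arm:
  targets:
    - [[0.0001,-0.0025,0],[0,0,4],0.31]
    - [[0.0003,-0.005,0],[0,0,8],0.31]
    - [[0.0008,-0.0073,0],[0,0,12],0.31]
    - [[0.0014,-0.0096,0],[0,0,16],0.31]
    - [[0.0021,-0.012,0],[0,0,20],0.31]

```text
time: 32.2
tool_pos: [0.5942, -0.1826, 0.1028]
eef_rot: [1.967, 2.448, 0.001]
contact_force: [3.5, 1.1, -2.8]
gripper_width: 0.31
```

Request:
step_arm:
  targets:
    - [[0.0001,-0.0025,0],[0,0,4],0.31]
    - [[0.0003,-0.005,0],[0,0,8],0.31]
    - [[0.0008,-0.0073,0],[0,0,12],0.31]
    - [[0.0014,-0.0096,0],[0,0,16],0.31]
    - [[0.0021,-0.012,0],[0,0,20],0.31]

```text
time: 32.7
tool_pos: [0.582, -0.1834, 0.1029]
eef_rot: [2.363, 2.069, 0.001]
contact_force: [4.1, 0.1, -3.5]
gripper_width: 0.31
```

```bash
python3 -c "
from h import *
feel(4)"
```

```text
t 32.70 pos [ 0.582  -0.1834  0.1029] yaw 82.4 Ftool [0.67 4.06 3.48] w 0.310 j7 0.53
rel axis in tool mm [-34.4   0.7]
```

Request:
step_arm:
  targets:
    - [[0,-0.0012,0],[0,0,2],0.31]
    - [[0.0001,-0.0025,0],[0,0,4],0.31]
    - [[0.0002,-0.0037,0],[0,0,6],0.31]

```text
time: 33.0
tool_pos: [0.5779, -0.1829, 0.1028]
eef_rot: [2.467, 1.945, 0.0]
contact_force: [3.5, -0.8, -3.2]
gripper_width: 0.308
```

```bash
python3 -c "
from h import *
feel(4)"
```

```text
t 33.00 pos [ 0.5779 -0.1829  0.1028] yaw 76.5 Ftool [0.01 3.61 3.17] w 0.308 j7 0.45
rel axis in tool mm [-34.6   0. ]
```

Request:
step_arm:
  targets:
    - [[0,-0.0012,0],[0,0,2],0.31]
    - [[0.0001,-0.0025,0],[0,0,4],0.31]
    - [[0.0002,-0.0037,0],[0,0,6],0.31]

```text
time: 33.3
tool_pos: [0.5742, -0.1819, 0.1028]
eef_rot: [2.566, 1.812, 0.0]
contact_force: [5.6, -2.0, -4.3]
gripper_width: 0.312
```

```bash
python3 -c "
from h import *
feel(4)"
```

```text
t 33.30 pos [ 0.5742 -0.1819  0.1028] yaw 70.4 Ftool [-0.03  5.99  4.25] w 0.312 j7 0.37
rel axis in tool mm [-34.7  -0.1]
```

Request:
step_arm:
  targets:
    - [[0,-0.0012,0],[0,0,2],0.31]
    - [[0.0001,-0.0025,0],[0,0,4],0.31]
    - [[0.0001,-0.0025,0],[0,0,4],0.31]

```text
time: 33.6
tool_pos: [0.5718, -0.1809, 0.1028]
eef_rot: [2.628, 1.721, 0.0]
contact_force: [4.2, -1.9, -4.5]
gripper_width: 0.31
```

```bash
python3 -c "
from h import *
feel(4)"
```

```text
t 33.60 pos [ 0.5718 -0.1809  0.1028] yaw 66.5 Ftool [-0.09  4.62  4.49] w 0.310 j7 0.32
rel axis in tool mm [-34.7  -0.2]
```

Request:
step_arm:
  targets:
    - [[0,-0.0009,0],[0,0,1.5],0.31]
    - [[0,-0.0018,0],[0,0,3],0.31]
    - [[0,-0.0018,0],[0,0,3],0.31]

```text
time: 33.9
tool_pos: [0.5703, -0.1802, 0.1028]
eef_rot: [2.671, 1.652, 0.0]
contact_force: [4.6, -1.2, -4.2]
gripper_width: 0.31
```

```bash
python3 -c "
from h import *
feel(4)"
```

```text
t 33.90 pos [ 0.5703 -0.1802  0.1028] yaw 63.5 Ftool [1.   4.68 4.18] w 0.310 j7 0.28
rel axis in tool mm [-34.7  -0.1]
```

Request:
step_arm:
  targets:
    - [[0,-0.0009,0],[0,0,1.5],0.31]

```text
time: 34.0
tool_pos: [0.5697, -0.1799, 0.1028]
eef_rot: [2.692, 1.618, 0.001]
contact_force: [7.2, -2.7, -5.0]
gripper_width: 0.31
```

Request:
step_arm:
  targets:
    - [[0,-0.0009,0],[0,0,1.5],0.31]

```text
time: 34.1
tool_pos: [0.5689, -0.1794, 0.1028]
eef_rot: [2.713, 1.582, 0.001]
contact_force: [7.5, -1.7, -5.9]
gripper_width: 0.313
```

Request:
step_arm:
  targets:
    - [[0,-0.0009,0],[0,0,1.5],0.31]

```text
time: 34.2
tool_pos: [0.5682, -0.179, 0.1029]
eef_rot: [2.734, 1.546, 0.001]
contact_force: [7.5, -3.1, -5.0]
gripper_width: 0.314
```

Request:
step_arm:
  targets:
    - [[0,-0.0009,0],[0,0,1.5],0.31]

```text
time: 34.3
tool_pos: [0.5675, -0.1785, 0.1028]
eef_rot: [2.754, 1.51, 0.001]
contact_force: [7.5, -3.4, -5.5]
gripper_width: 0.309
```

```bash
python3 -c "
from h import *
feel(4)"
```

```text
t 34.30 pos [ 0.5675 -0.1785  0.1028] yaw 57.5 Ftool [1.11 8.13 5.53] w 0.309 j7 0.20
rel axis in tool mm [-34.6   0.3]
```

Request:
step_arm:
  targets:
    - [[0,0.006,0],[0,0,0],0.31]
    - [[0,0.006,-0.03],[0,0,0],0.31]
    - [[0,0.006,-0.055],[0,0,0],0.31]

```text
time: 34.6
tool_pos: [0.5716, -0.1821, 0.1584]
eef_rot: [-2.753, -1.512, 0.002]
contact_force: [0.1, 0.6, 0.9]
gripper_width: 0.311
```

```bash
python3 -c "
from h import *
plan(.6394,-.0499,.148,1.7)"
```

```text
t 34.60 shift mm [148.  -13.6  10.3] rot deg [-5.000e-02  9.000e-02  5.586e+01]
```

Request:
step_arm:
  targets:
    - [[0.037,-0.003,0],[0,0,8.5],0.31]
    - [[0.074,-0.007,0],[0,0,17],0.31]
    - [[0.111,-0.01,0],[0,0,25.5],0.31]
    - [[0.148,-0.0136,0],[0,0,34],0.31]
    - [[0.148,-0.0136,0.004],[0,0,42.5],0.31]

```text
time: 35.1
tool_pos: [0.6418, -0.0439, 0.1533]
eef_rot: [-3.112, -0.414, -0.0]
contact_force: [-0.5, -0.7, -1.2]
gripper_width: 0.309
```

Request:
step_arm:
  targets:
    - [[0,0,0.003],[0,0,7],0.31]
    - [[0,0,0.006],[0,0,13.4],0.31]
    - [[0,0,0.006],[0,0,13.4],0.31]

```text
time: 35.4
tool_pos: [0.6394, -0.0494, 0.1471]
eef_rot: [3.141, 0.044, -0.003]
contact_force: [-0.8, 0.1, -0.2]
gripper_width: 0.312
```

```bash
python3 -c "
from h import *
feel(1);plan(.6394,-.0499,.102,1.7)"
```

```text
t 35.40 pos [ 0.6394 -0.0494  0.1471] yaw 1.6 Ftool [-0.8  -0.13  0.19] w 0.312 j7 -0.88
rel axis in tool mm [35.1 -0.5]
t 35.40 shift mm [ 0.   0.5 45.1] rot deg [ 0.02  0.1  -0.11]
```

Request:
step_arm:
  targets:
    - [[0,0,0.015],[0,0,0],0.31]
    - [[0,0,0.03],[0,0,0],0.31]
    - [[0,0,0.046],[0,0,0],0.31]
    - [[0,0,0.046],[0,0,0],0.31]

```text
time: 35.8
tool_pos: [0.6387, -0.0492, 0.099]
eef_rot: [-3.141, -0.048, 0.005]
contact_force: [-0.5, 0.1, -0.3]
gripper_width: 0.31
```

Request:
step_arm:
  targets:
    - [[-0.0001,0.0025,0],[0,0,4],0.31]
    - [[-0.0003,0.005,0],[0,0,8],0.31]
    - [[-0.0005,0.0061,0],[0,0,10],0.31]
    - [[-0.0008,0.0073,0],[0,0,12],0.31]
    - [[-0.0011,0.0085,0],[0,0,14],0.31]

```text
time: 36.3
tool_pos: [0.639, -0.0574, 0.1017]
eef_rot: [-3.123, 0.338, 0.0]
contact_force: [-0.9, 3.0, 0.6]
gripper_width: 0.312
```

```bash
python3 -c "
from h import *
feel(1)"
```

```text
t 36.30 pos [ 0.639  -0.0574  0.1017] yaw -12.4 Ftool [-1.55 -2.76 -0.65] w 0.312 j7 -1.04
rel axis in tool mm [35.2 -1. ]
```

Request:
step_arm:
  targets:
    - [[0,0.0009,0],[0,0,1.5],0.31]
    - [[0,0.0018,0],[0,0,3],0.31]

```text
time: 36.5
tool_pos: [0.6386, -0.0593, 0.1016]
eef_rot: [-3.113, 0.42, 0.0]
contact_force: [-0.6, 3.6, -1.3]
gripper_width: 0.309
```

Request:
step_arm:
  targets:
    - [[0,0.0009,0],[0,0,1.5],0.31]
    - [[0,0.0018,0],[0,0,3],0.31]

```text
time: 36.7
tool_pos: [0.6382, -0.0613, 0.1016]
eef_rot: [-3.101, 0.502, 0.0]
contact_force: [0.7, 3.3, -3.1]
gripper_width: 0.307
```

```bash
python3 -c "
from h import *
feel(1)"
```

```text
t 36.70 pos [ 0.6382 -0.0613  0.1016] yaw -18.4 Ftool [-0.4  -3.39  3.11] w 0.307 j7 -1.13
rel axis in tool mm [35.3 -0.8]
```

Request:
step_arm:
  targets:
    - [[0,0.0009,0],[0,0,1.5],0.31]
    - [[0,0.0018,0],[0,0,3],0.31]

```text
time: 36.9
tool_pos: [0.6376, -0.0631, 0.1016]
eef_rot: [-3.087, 0.584, 0.0]
contact_force: [0.3, 4.3, -2.7]
gripper_width: 0.31
```

Request:
step_arm:
  targets:
    - [[0,0.0009,0],[0,0,1.5],0.31]
    - [[0,0.0018,0],[0,0,3],0.31]

```text
time: 37.1
tool_pos: [0.637, -0.0647, 0.1017]
eef_rot: [-3.07, 0.664, 0.0]
contact_force: [2.4, 4.6, -3.5]
gripper_width: 0.308
```

Request:
step_arm:
  targets:
    - [[0,0.0009,0],[0,0,1.5],0.31]
    - [[0,0.0018,0],[0,0,3],0.31]

```text
time: 37.3
tool_pos: [0.6362, -0.0663, 0.1017]
eef_rot: [-3.052, 0.744, 0.0]
contact_force: [1.9, 4.8, -4.0]
gripper_width: 0.312
```

```bash
python3 -c "
from h import *
feel(1)"
```

```text
t 37.30 pos [ 0.6362 -0.0663  0.1017] yaw -27.4 Ftool [-0.53 -5.09  4.02] w 0.312 j7 -1.26
rel axis in tool mm [35.3 -1. ]
```

Request:
step_arm:
  targets:
    - [[0,0.0009,0],[0,0,1.5],0.31]
    - [[0,0.0018,0],[0,0,3],0.31]

```text
time: 37.5
tool_pos: [0.6354, -0.0676, 0.1016]
eef_rot: [-3.031, 0.824, 0.0]
contact_force: [2.3, 6.6, -4.4]
gripper_width: 0.31
```

Request:
step_arm:
  targets:
    - [[0,0.0009,0],[0,0,1.5],0.31]
    - [[0,0.0018,0],[0,0,3],0.31]

```text
time: 37.7
tool_pos: [0.6346, -0.069, 0.1015]
eef_rot: [-3.008, 0.902, 0.0]
contact_force: [2.6, 6.9, -5.1]
gripper_width: 0.313
```

```bash
python3 -c "
from h import *
feel(1)"
```

```text
t 37.70 pos [ 0.6346 -0.069   0.1015] yaw -33.4 Ftool [-1.64 -7.17  5.06] w 0.313 j7 -1.34
rel axis in tool mm [35.1 -1.5]
```

Request:
step_arm:
  targets:
    - [[0,0.0009,0],[0,0,1.5],0.31]

```text
time: 37.8
tool_pos: [0.6341, -0.0696, 0.1015]
eef_rot: [-2.996, 0.941, 0.001]
contact_force: [3.2, 7.8, -6.2]
gripper_width: 0.307
```

Request:
step_arm:
  targets:
    - [[0,0.0009,0],[0,0,1.5],0.31]

```text
time: 37.9
tool_pos: [0.6337, -0.0702, 0.1015]
eef_rot: [-2.984, 0.98, 0.001]
contact_force: [4.7, 8.8, -6.1]
gripper_width: 0.311
```

```bash
python3 -c "
from h import *
feel(1)"
```

```text
t 37.90 pos [ 0.6337 -0.0702  0.1015] yaw -36.4 Ftool [-1.4  -9.84  6.14] w 0.311 j7 -1.38
rel axis in tool mm [35.  -1.8]
```

Request:
step_arm:
  targets:
    - [[0,-0.006,0],[0,0,0],0.31]
    - [[0,-0.006,-0.03],[0,0,0],0.31]
    - [[0,-0.006,-0.055],[0,0,0],0.31]

```text
time: 38.2
tool_pos: [0.637, -0.067, 0.1578]
eef_rot: [2.983, -0.979, 0.0]
contact_force: [0.2, 0.2, 0.5]
gripper_width: 0.308
```

```bash
python3 -c "
from h import *
a=np.radians(162.5);plan(AX[2,0]+.035*np.cos(a),AX[2,1]+.035*np.sin(a),.148,-17.5)"
```

```text
t 38.20 shift mm [-115.6  151.2    9.9] rot deg [  0.1   -0.03 -18.85]
```

Request:
step_arm:
  targets:
    - [[-0.029,0.038,0],[0,0,-5],0.31]
    - [[-0.058,0.076,0],[0,0,-10],0.31]
    - [[-0.087,0.114,0],[0,0,-15],0.31]
    - [[-0.1156,0.1512,0],[0,0,-18.8],0.31]
    - [[-0.1156,0.1512,0.01],[0,0,-18.8],0.31]

```text
time: 38.7
tool_pos: [0.45, -0.1215, 0.1479]
eef_rot: [-3.103, 0.483, -0.001]
contact_force: [1.6, 0.5, -0.3]
gripper_width: 0.309
```

Request:
step_arm:
  targets:
    - [[0,0,0],[0,0,0],0.31]

```text
time: 38.8
tool_pos: [0.4541, -0.12, 0.1467]
eef_rot: [-3.104, 0.481, -0.001]
contact_force: [1.0, 0.1, -0.0]
gripper_width: 0.312
```

```bash
python3 -c "
from h import *
feel(3);a=np.radians(162.5);plan(AX[2,0]+.035*np.cos(a),AX[2,1]+.035*np.sin(a),.102,-17.5)"
```

```text
t 38.80 pos [ 0.4541 -0.12    0.1467] yaw -17.6 Ftool [ 0.9  -0.34  0.03] w 0.312 j7 -0.87
rel axis in tool mm [-35.2  -0.2]
t 38.80 shift mm [ 0.2  0.3 44.7] rot deg [-0.03 -0.02 -0.11]
```

Request:
step_arm:
  targets:
    - [[0,0,0.015],[0,0,0],0.31]
    - [[0,0,0.03],[0,0,0],0.31]
    - [[0,0,0.045],[0,0,0],0.31]
    - [[0,0,0.045],[0,0,0],0.31]

```text
time: 39.2
tool_pos: [0.4547, -0.1198, 0.1008]
eef_rot: [3.104, -0.478, -0.002]
contact_force: [-0.6, 0.3, 0.4]
gripper_width: 0.309
```

Request:
step_arm:
  targets:
    - [[0.0001,-0.0025,0],[0,0,4],0.31]
    - [[0.0003,-0.005,0],[0,0,8],0.31]
    - [[0.0005,-0.0061,0],[0,0,10],0.31]
    - [[0.0008,-0.0073,0],[0,0,12],0.31]
    - [[0.0009,-0.0079,0],[0,0,13],0.31]

```text
time: 39.7
tool_pos: [0.4584, -0.1136, 0.1026]
eef_rot: [3.028, -0.828, 0.002]
contact_force: [-0.2, -8.4, -4.9]
gripper_width: 0.312
```

```bash
python3 -c "
from h import *
feel(3)"
```

```text
t 39.70 pos [ 0.4584 -0.1136  0.1026] yaw -30.6 Ftool [4.09 7.28 4.97] w 0.312 j7 -1.00
rel axis in tool mm [-33.9   0.1]
```

Request:
step_arm:
  targets:
    - [[0,-0.0009,0],[0,0,1.5],0.31]

```text
time: 39.8
tool_pos: [0.4588, -0.113, 0.1026]
eef_rot: [3.017, -0.867, 0.002]
contact_force: [-1.5, -8.4, -2.9]
gripper_width: 0.311
```

```bash
python3 -c "
from h import *
feel(3)"
```

```text
t 39.80 pos [ 0.4588 -0.113   0.1026] yaw -32.1 Ftool [3.21 7.89 2.88] w 0.311 j7 -1.02
rel axis in tool mm [-33.9   0.2]
```

Request:
step_arm:
  targets:
    - [[0,-0.0006,0],[0,0,1],0.31]

```text
time: 39.9
tool_pos: [0.4591, -0.1126, 0.1026]
eef_rot: [3.009, -0.894, 0.002]
contact_force: [0.3, -9.8, -5.2]
gripper_width: 0.31
```

Request:
step_arm:
  targets:
    - [[0,-0.0006,0],[0,0,1],0.31]

```text
time: 40.0
tool_pos: [0.4594, -0.1121, 0.1026]
eef_rot: [3.001, -0.92, 0.003]
contact_force: [-2.1, -9.4, -5.0]
gripper_width: 0.313
```

```bash
python3 -c "
from h import *
feel(3)"
```

```text
t 40.00 pos [ 0.4594 -0.1121  0.1026] yaw -34.1 Ftool [3.55 8.91 5.07] w 0.313 j7 -1.05
rel axis in tool mm [-33.8   0.3]
```

Request:
step_arm:
  targets:
    - [[0,0.006,0],[0,0,0],0.31]
    - [[0,0.006,-0.03],[0,0,0],0.31]
    - [[0,0.006,-0.055],[0,0,0],0.31]

```text
time: 40.3
tool_pos: [0.4553, -0.1163, 0.1583]
eef_rot: [3.003, -0.919, -0.0]
contact_force: [0.7, 0.3, -0.4]
gripper_width: 0.312
```

```bash
python3 -c "
from h import *
a=np.radians(85);plan(AX[1,0]+.035*np.cos(a),AX[1,1]+.035*np.sin(a),.148,85)"
```

```text
t 40.30 shift mm [ -21.8 -128.5   10.1] rot deg [ 3.0000e-02  5.0000e-02 -1.1904e+02]
```

Request:
step_arm:
  targets:
    - [[-0.004,-0.026,0],[0,0,-8.5],0.31]
    - [[-0.009,-0.051,0],[0,0,-17],0.31]
    - [[-0.013,-0.077,0],[0,0,-25.5],0.31]
    - [[-0.0175,-0.103,0],[0,0,-34],0.31]
    - [[-0.0218,-0.1285,0],[0,0,-42.5],0.31]

```text
time: 40.8
tool_pos: [0.5099, 0.004, 0.1575]
eef_rot: [3.132, 0.243, 0.001]
contact_force: [0.2, 0.3, -0.1]
gripper_width: 0.309
```

Request:
step_arm:
  targets:
    - [[0,0,0],[0,0,-8.5],0.31]
    - [[0,0,0],[0,0,-17],0.31]
    - [[0,0,0],[0,0,-25.5],0.31]
    - [[0,0,0],[0,0,-34],0.31]
    - [[0,0,0],[0,0,-42.5],0.31]

```text
time: 41.3
tool_pos: [0.5096, 0.0027, 0.1575]
eef_rot: [2.831, 1.361, 0.001]
contact_force: [0.5, -0.1, 0.7]
gripper_width: 0.311
```

Request:
step_arm:
  targets:
    - [[0,0,0.003],[0,0,-8.5],0.31]
    - [[0,0,0.006],[0,0,-17],0.31]
    - [[0,0,0.009],[0,0,-25.5],0.31]
    - [[0,0,0.01],[0,0,-34],0.31]
    - [[0,0,0.01],[0,0,-34],0.31]

```text
time: 41.8
tool_pos: [0.5095, 0.0026, 0.1474]
eef_rot: [2.313, 2.125, 0.001]
contact_force: [0.7, 0.5, 0.3]
gripper_width: 0.309
```

```bash
python3 -c "
from h import *
feel(2);a=np.radians(85);plan(AX[1,0]+.035*np.cos(a),AX[1,1]+.035*np.sin(a),.102,85)"
```

```text
t 41.80 pos [0.5095 0.0026 0.1474] yaw 85.1 Ftool [ 0.56  0.7  -0.28] w 0.309 j7 0.26
rel axis in tool mm [35.2  0.4]
t 41.80 shift mm [-0.2 -0.4 45.4] rot deg [ 0.04 -0.    0.13]
```

Request:
step_arm:
  targets:
    - [[0,0,0.015],[0,0,0],0.31]
    - [[0,0,0.03],[0,0,0],0.31]
    - [[0,0,0.045],[0,0,0],0.31]
    - [[0,0,0.045],[0,0,0],0.31]

```text
time: 42.2
tool_pos: [0.5086, 0.0028, 0.1008]
eef_rot: [-2.32, -2.117, 0.003]
contact_force: [-0.1, -0.0, -0.3]
gripper_width: 0.308
```

Request:
step_arm:
  targets:
    - [[-0.0001,0.0025,0],[0,0,4],0.31]
    - [[-0.0003,0.005,0],[0,0,8],0.31]
    - [[-0.0005,0.0061,0],[0,0,10],0.31]
    - [[-0.0007,0.007,0],[0,0,11.5],0.31]
    - [[-0.0009,0.0079,0],[0,0,13],0.31]

```text
time: 42.7
tool_pos: [0.517, 0.0015, 0.1021]
eef_rot: [2.543, 1.844, 0.0]
contact_force: [-2.7, -0.3, 2.0]
gripper_width: 0.309
```

```bash
python3 -c "
from h import *
feel(2)"
```

```text
t 42.70 pos [0.517  0.0015 0.1021] yaw 71.9 Ftool [-1.13 -2.49 -1.97] w 0.309 j7 0.14
rel axis in tool mm [35.7 -0.2]
```

Request:
step_arm:
  targets:
    - [[0,0.0009,0],[0,0,1.5],0.31]

```text
time: 42.8
tool_pos: [0.5174, 0.0012, 0.1018]
eef_rot: [-2.567, -1.81, 0.001]
contact_force: [-3.2, -0.5, 2.2]
gripper_width: 0.311
```

```bash
python3 -c "
from h import *
feel(2)"
```

```text
t 42.80 pos [0.5174 0.0012 0.1018] yaw 70.4 Ftool [-1.52 -2.89 -2.15] w 0.311 j7 0.12
rel axis in tool mm [35.6 -0.7]
```

Request:
step_arm:
  targets:
    - [[0,0.0009,0],[0,0,1.5],0.31]
    - [[0,0.0018,0],[0,0,3],0.31]

```text
time: 43.0
tool_pos: [0.5192, 0.0006, 0.1017]
eef_rot: [-2.614, -1.742, 0.001]
contact_force: [-3.3, 0.3, 2.7]
gripper_width: 0.309
```

Request:
step_arm:
  targets:
    - [[0,0.0009,0],[0,0,1.5],0.31]

```text
time: 43.1
tool_pos: [0.52, 0.0003, 0.1017]
eef_rot: [-2.636, -1.708, 0.001]
contact_force: [-4.7, 0.8, 3.4]
gripper_width: 0.312
```

Request:
step_arm:
  targets:
    - [[0,0.0009,0],[0,0,1.5],0.31]

```text
time: 43.2
tool_pos: [0.5208, -0.0001, 0.1017]
eef_rot: [-2.658, -1.673, 0.001]
contact_force: [-5.4, 0.6, 3.6]
gripper_width: 0.313
```

```bash
python3 -c "
from h import *
feel(2)"
```

```text
t 43.20 pos [ 5.208e-01 -1.000e-04  1.017e-01] yaw 64.4 Ftool [-1.83 -5.09 -3.59] w 0.313 j7 0.04
rel axis in tool mm [35.6 -0.7]
```

Request:
step_arm:
  targets:
    - [[0,0.0009,0],[0,0,1.5],0.31]

```text
time: 43.3
tool_pos: [0.5216, -0.0005, 0.1016]
eef_rot: [-2.68, -1.638, 0.001]
contact_force: [-6.3, 0.5, 3.6]
gripper_width: 0.313
```

Request:
step_arm:
  targets:
    - [[0,0.0009,0],[0,0,1.5],0.31]

```text
time: 43.4
tool_pos: [0.5223, -0.0009, 0.1016]
eef_rot: [-2.701, -1.603, 0.001]
contact_force: [-7.3, 0.8, 3.1]
gripper_width: 0.31
```

```bash
python3 -c "
from h import *
feel(2)"
```

```text
t 43.40 pos [ 0.5223 -0.0009  0.1016] yaw 61.4 Ftool [-2.78 -6.76 -3.12] w 0.310 j7 0.00
rel axis in tool mm [35.5 -0.9]
```

Request:
step_arm:
  targets:
    - [[0,0.0009,0],[0,0,1.5],0.31]

```text
time: 43.5
tool_pos: [0.523, -0.0013, 0.1016]
eef_rot: [-2.722, -1.567, 0.002]
contact_force: [-6.9, 0.6, 3.2]
gripper_width: 0.31
```

```bash
python3 -c "
from h import *
feel(2)"
```

```text
t 43.50 pos [ 0.523  -0.0013  0.1016] yaw 59.9 Ftool [-2.94 -6.3  -3.24] w 0.310 j7 -0.02
rel axis in tool mm [35.5 -1.1]
```

Request:
step_arm:
  targets:
    - [[0,0.0009,0],[0,0,1.5],0.31]

```text
time: 43.6
tool_pos: [0.5236, -0.0017, 0.1015]
eef_rot: [-2.742, -1.532, 0.002]
contact_force: [-7.8, 1.2, 2.8]
gripper_width: 0.31
```

Request:
step_arm:
  targets:
    - [[0,0.0009,0],[0,0,1.5],0.31]

```text
time: 43.7
tool_pos: [0.5243, -0.0021, 0.1015]
eef_rot: [-2.762, -1.496, 0.002]
contact_force: [-8.2, 0.8, 3.0]
gripper_width: 0.312
```

```bash
python3 -c "
from h import *
feel(2)"
```

```text
t 43.70 pos [ 0.5243 -0.0021  0.1015] yaw 56.9 Ftool [-3.8  -7.28 -2.96] w 0.312 j7 -0.06
rel axis in tool mm [35.4 -1.4]
```

Request:
step_arm:
  targets:
    - [[0,-0.006,0],[0,0,0],0.31]
    - [[0,-0.006,-0.03],[0,0,0],0.31]
    - [[0,-0.006,-0.055],[0,0,0],0.31]

```text
time: 44.0
tool_pos: [0.52, 0.001, 0.1575]
eef_rot: [2.76, 1.498, -0.0]
contact_force: [0.2, 0.3, -0.6]
gripper_width: 0.312
```

```bash
python3 -c "
from h import *
a=np.radians(-110.8);plan(AX[3,0]+.035*np.cos(a),AX[3,1]+.035*np.sin(a),.148,69.2)"
```

```text
t 44.00 shift mm [-124.2  144.5    9.6] rot deg [  0.02   0.03 -12.21]
```

Request:
step_arm:
  targets:
    - [[-0.031,0.036,0],[0,0,-4],0.31]
    - [[-0.062,0.072,0],[0,0,-8],0.31]
    - [[-0.093,0.108,0],[0,0,-12.2],0.31]
    - [[-0.1242,0.1445,0],[0,0,-12.2],0.31]
    - [[-0.1242,0.1445,0.01],[0,0,-12.2],0.31]

```text
time: 44.5
tool_pos: [0.5744, -0.189, 0.1481]
eef_rot: [2.587, 1.772, 0.001]
contact_force: [-0.7, 1.3, 0.5]
gripper_width: 0.311
```

Request:
step_arm:
  targets:
    - [[0,0,0],[0,0,0],0.31]

```text
time: 44.6
tool_pos: [0.5731, -0.1828, 0.1457]
eef_rot: [-2.588, -1.781, 0.001]
contact_force: [-0.2, 0.8, -1.0]
gripper_width: 0.31
```

```bash
python3 -c "
from h import *
feel(4);a=np.radians(-110.8);plan(AX[3,0]+.035*np.cos(a),AX[3,1]+.035*np.sin(a),.102,69.2)"
```

```text
t 44.60 pos [ 0.5731 -0.1828  0.1457] yaw 69.1 Ftool [ 0.66 -0.42  1.  ] w 0.310 j7 0.33
rel axis in tool mm [-36.   0.]
t 44.60 shift mm [ 1.   0.1 43.7] rot deg [-0.04  0.03 -0.13]
```

Request:
step_arm:
  targets:
    - [[0,0,0.015],[0,0,0],0.31]
    - [[0,0,0.03],[0,0,0],0.31]
    - [[0,0,0.045],[0,0,0],0.31]
    - [[0,0,0.045],[0,0,0],0.31]

```text
time: 45.0
tool_pos: [0.5726, -0.1807, 0.0994]
eef_rot: [-2.583, -1.784, 0.003]
contact_force: [0.1, -0.5, -0.7]
gripper_width: 0.309
```

Request:
step_arm:
  targets:
    - [[0.0001,-0.0025,0],[0,0,4],0.31]
    - [[0.0003,-0.0049,0],[0,0,8],0.31]
    - [[0.0003,-0.0055,0],[0,0,9],0.31]
    - [[0.0005,-0.0061,0],[0,0,10],0.31]
    - [[0.0005,-0.0067,0],[0,0,11],0.31]

```text
time: 45.5
tool_pos: [0.5676, -0.1789, 0.1018]
eef_rot: [2.745, 1.528, 0.0]
contact_force: [1.3, 0.9, 0.1]
gripper_width: 0.309
```

```bash
python3 -c "
from h import *
feel(4)"
```

```text
t 45.50 pos [ 0.5676 -0.1789  0.1018] yaw 58.2 Ftool [ 1.4   0.64 -0.07] w 0.309 j7 0.21
rel axis in tool mm [-34.8   0.1]
```

Request:
step_arm:
  targets:
    - [[0,-0.0006,0],[0,0,1],0.31]

```text
time: 45.6
tool_pos: [0.5676, -0.1786, 0.1019]
eef_rot: [2.758, 1.503, 0.001]
contact_force: [5.8, -0.9, -2.9]
gripper_width: 0.308
```

```bash
python3 -c "
from h import *
feel(4)"
```

```text
t 45.60 pos [ 0.5676 -0.1786  0.1019] yaw 57.2 Ftool [2.41 5.39 2.93] w 0.308 j7 0.20
rel axis in tool mm [-34.7   0.5]
```

Request:
step_arm:
  targets:
    - [[0,-0.0006,0],[0,0,1],0.31]

```text
time: 45.7
tool_pos: [0.5675, -0.1784, 0.102]
eef_rot: [2.77, 1.478, 0.002]
contact_force: [8.1, -1.4, -5.5]
gripper_width: 0.311
```

```bash
python3 -c "
from h import *
feel(4)"
```

```text
t 45.70 pos [ 0.5675 -0.1784  0.102 ] yaw 56.2 Ftool [3.36 7.53 5.52] w 0.311 j7 0.19
rel axis in tool mm [-34.5   1. ]
```

Request:
step_arm:
  targets:
    - [[0,-0.0006,0],[0,0,1],0.31]

```text
time: 45.8
tool_pos: [0.5672, -0.1781, 0.102]
eef_rot: [2.783, 1.454, 0.003]
contact_force: [9.0, -2.3, -6.0]
gripper_width: 0.31
```

```bash
python3 -c "
from h import *
feel(4)"
```

```text
t 45.80 pos [ 0.5672 -0.1781  0.102 ] yaw 55.2 Ftool [3.23 8.72 6.02] w 0.310 j7 0.17
rel axis in tool mm [-34.4   1.1]
```

Request:
step_arm:
  targets:
    - [[0,0.006,0],[0,0,0],0.31]
    - [[0,0.006,-0.03],[0,0,0],0.31]
    - [[0,0.006,-0.06],[0,0,0],0.31]
    - [[0,0.006,-0.1],[0,0,0],0.31]
    - [[0,0.006,-0.12],[0,0,0],0.31]

```text
time: 46.3
tool_pos: [0.5713, -0.1823, 0.2246]
eef_rot: [2.783, 1.454, 0.002]
contact_force: [0.7, 0.8, -0.5]
gripper_width: 0.311
```

```bash
python3 -c "
from h import *
plan(.40,.25,.23,56)"
```

```text
t 46.30 shift mm [ 257.1 -387.5   -6.1] rot deg [ 0.12 -0.03 -0.82]
```

Request:
step_arm:
  targets:
    - [[0.025,-0.038,-0.01],[0,0,0],0.31]
    - [[0.05,-0.076,-0.01],[0,0,0],0.31]
    - [[0.075,-0.114,-0.01],[0,0,0],0.31]
    - [[0.1,-0.152,-0.01],[0,0,0],0.31]
    - [[0.125,-0.19,-0.01],[0,0,0],0.31]

```text
time: 46.8
tool_pos: [0.4853, 0.0309, 0.2318]
eef_rot: [-2.784, -1.455, 0.0]
contact_force: [1.2, 0.4, 0.3]
gripper_width: 0.315
```

Request:
step_arm:
  targets:
    - [[0.025,-0.038,0],[0,0,0],0.31]
    - [[0.05,-0.076,0],[0,0,0],0.31]
    - [[0.075,-0.114,0],[0,0,0],0.31]
    - [[0.1,-0.152,0],[0,0,0],0.31]
    - [[0.13,-0.197,0],[0,0,0],0.31]

```text
time: 47.3
tool_pos: [0.3994, 0.2463, 0.2321]
eef_rot: [-2.784, -1.455, -0.0]
contact_force: [1.9, 0.5, -0.6]
gripper_width: 0.308
```

```bash
python3 -c "
from h import *
feel();crop('scene',215,195,125,98,6,'s6.png')"
```

```text
t 47.30 pos [0.3994 0.2463 0.2321] yaw 55.2 Ftool [1.51 1.28 0.56] w 0.308 j7 -0.80
```

View pics/s6.png

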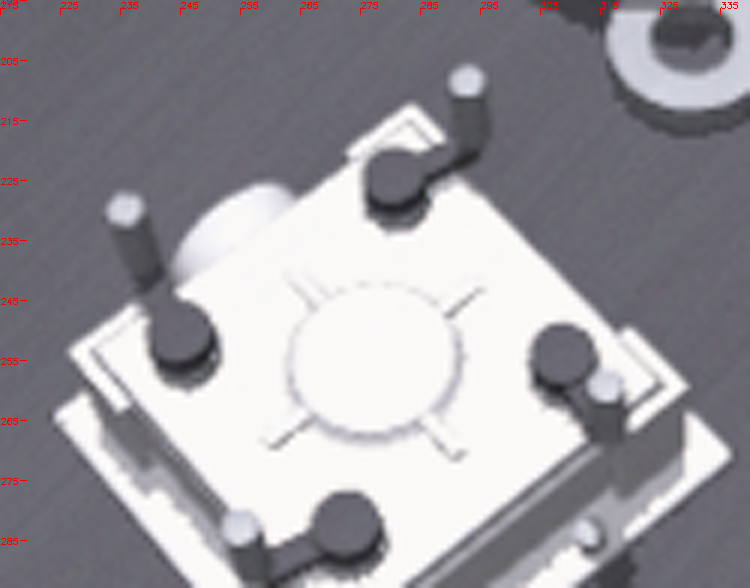

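```bash
python3 -c "
from h import *
for n,u,v,a0 in((1,315.8,259.2,110.1),(2,292.8,208.5,203.6),(3,236,230,-72.8),(4,255,282.8,18.6)):
    p=atz('scene',u-.42-.79,v-.42-.69,.1272); d=p[:2]-AX[n-1]; a=np.degrees(np.arctan2(d[1],d[0])); print(n,np.hypot(*d).round(4),a.round(1),'turned',(a0-a)%360)
"
```

```text
1 0.0357 -23.6 turned 133.7105190278215
2 0.0347 69.3 turned 134.32512392488965
3 0.0336 156.9 turned 130.3272787079423
4 0.0352 -111.3 turned 129.93572860846692
```

```bash
python3 -c "
from bench import robot
print(robot.job_done())"
```

```text
the job is handed in; nothing more can be done
None
```

The four nuts are snug and the job is handed in, at about 47 s of the 72 s allowed. I worked crosswise (1-3-2-4): about 57° each, then down to near the seat, then each by feel, with a last re-check of nut 4.

| Nut | Last sideways push at the post (N) | Total turn, from the last picture |
|---|---|---|
| 1 | 9 to 10 | 134° |
| 2 | 8 to 9 | 134° |
| 3 | 9 to 10 | 130° |
| 4 | 9 to 10 | 130° |

- **Clamp:** these pushes correspond to an estimated 25 to 42 N per nut, inside the 18 to 55 N band. I could not measure clamp force directly. Single force readings scatter by about 1 N, and three nuts read a little above the 8 to 9 N aim.
- **Level:** the turns agree within about 4°, which is about 0.2 mm of nut height, so the cover should be level well within the limit. I worked this out from the turns and did not measure the tilt. The largest tilt on the way was about 1.1°, estimated the same way, when single nuts were down.
- **Surroundings:** the fingers had let go and the arm was clear, about 0.2 m away, at hand-in. No contact with a bystander showed in the force readings, but only the bearing was partly in the last picture, so the wrench and oil can were not checked by eye.
- **Slip:** I once turned the wrist the wrong way while clear of everything, which cost about 1 s and nothing else.

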